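Clip the scrub brushes into the caddy and shut it

ROBOT

A 6-joint arm with a two-finger parallel gripper is mounted at the origin on the work surface. World frame = base frame: x ahead of the robot, y to its left, z up, the work surface at z = 0. Lengths are in m, angles in rad, forces in N, time in s.
With the tool pointing down it reaches from about 0.35 to 0.975 m from the base axis. Payload 4.9 kg.
Tool frame: the origin (TCP) lies midway between the tips of the shut fingers; the grasp point (between the pads) lies 19 mm behind it; z points along the fingers, y is the direction in which the jaws open and shut (so a half turn about z gives the same grasp; the last joint's range is limited). The gripper opens to 85 mm and grips with 20 to 120 N. Pads are 22 mm wide; open, the fingers measure 114 mm over their backs; the gripper's body (76 mm by 85 mm) begins 54 mm behind the grasp point. The pads swing forward as they close: fully open they stand 13 mm farther back than shut.
Start: joints at [-1.46, 0.053, 1.613, -0, 1.476, -0.119], TCP at [0.142, -0.609, 0.231] pointing down, gripper open.
Joint ranges: [-3.01, 3.01], [-1.01, 2.22], [0.06, 2.58], [-1.02, 4.17], [0.09, 2.62], [-3.14, 3.14]. Speed limits (rad/s): [2.57, 2.57, 3.14, 3.14, 3.14, 3.14].

INTERFACE

Orientations are given as a unit quaternion [w, x, y, z].
In Python, from plant import state, grab_frame, camera_params, job_done, boxes_of gives the robot as it stands.
- The arm moves only by the tool step_arm, never from a script. Its argument "steps" is a list of rows, each a list of 4 numbers: the shift along the tool's x, y, z in mm, then the turn about the tool's z in degrees. A call has 1 to 8 rows; each row shifts and turns the pose as measured when the row begins, along the tool's axes as they then stand; what a row does not reach is not made up. A row lasts 1/10 s, in which the tool goes at most 50 mm and 8.59 degrees, less where a joint would pass 70% of its speed; a pose out of reach is approached as far as the arm can. A call is refused whole if a number of a shift passes 50 or a number of a turn 8.59, either way. A call with a gripper value outside its range is refused whole. "claw" is the opening in per cent of the stroke, from 0 (shut) to 100 (fully open), set as the call begins (left out, the last holds). The fingers move at their own pace and stop on an object; the grip force is fixed at half the most. Time passes only in rows, so rows that do not move let the fingers close. It gives the time, the measured TCP pose, the force and the opening at its end, in the units of the state.
- state(): the state, without advancing time (a new reading comes with each control period).
- grab_frame(name): name is "side" or "top"; returns (picture, depth): 480x640x3 uint8, red, green, blue; 480x640 float32, m along the optical axis (not along the pixel's ray), 0 where there is no reading.
- camera_params(name): a dict with "mtx" (3x3 intrinsics, pixels), "extrinsics" (4x4, takes a point from camera to world coordinates). Camera axes: x right, y down, z forward; pixel columns grow to the right and rows downward; lengths in m; the calibration is good to about 2 mm. A picture is of the moment at which its call begins. camera_params takes no time and is no camera call.
- job_done(): hands the job in, once; it reports no verdict.
Trained networks look in the newest picture that a camera, given by its name, has taken for a name from the list of things; names that differ only in an ending like _2 or _b are one class to them, and where a whole thing is asked for, a point or a joint stands for the part that bears it (a point fixed in the world has none). Each returns a list of dicts, best first, with "p" (0 to 1); they miss things now and then, are a little off and sometimes report something else, mostly with a low value. They report only what shows in the picture. A call takes as long as a camera call. They do not tell look-alikes from the thing itself.
- boxes_of(camera, label): "box" ([left, top, width, height] in pixels, round what is visible of it).
The state is a dict: "time": time; "joint_pos": joint angles; "joint_vel": joint speeds; "joint_efforts": joint torques, N m; "tool_pos": TCP position; "tool_rot": TCP orientation; "contact_force": force on the tool from outside, world axes, zero at the start; "ft_torque": the same for the moment, N m; "gripper_width": opening from 0.0 (shut) to 1.0 (fully open).
Only numpy, scipy, OpenCV 4.12 (cv2) and the standard library are available. Lean on these libraries where they do the work, as an engineer would, in place of code of your own. Each camera call takes 0.05 s, during which the arm holds its last target. There are 200 camera calls.

TASK

Put the scrub brushes away: lift the nail brush out of the caddy and set it down on the slab, and snap every long-necked scrub brush on the slab by its neck into the caddy's spring clips, one brush to a pair, pressed fully home. Then fold the plain leaf of the lid down flat, fold the lipped leaf down over it, and last fold the latch down flat against the caddy's front wall. Leave everything else on the slab where it is.

Things in the scene. Friction and masses are not known exactly. Their poses are not given: they have to be found in the camera images.
- caddy: white plastic caddy, fixed, outside 260 (x) x 216 (y) x 64 mm, walls 4 mm, lid of two leaves. Origin at the centre of its underside, on the slab. Four pairs of steel spring clips stand inside: flared mouths 20 mm wide at 56 mm height narrow to 8 mm at 43 mm. A neck laid along y and pressed straight down with 10 to 25 N spreads the jaws, snaps past the lips and rests on a solid saddle
- brush0: wooden scrub brush, 90 g, two bristled heads, bristles down. Round neck 14 mm thick, 80 mm long; big head 34 mm wide from 40 to 80 mm along +x, small head 24 mm wide to -66 mm. Origin on the neck's axis at mid-neck, 16 mm above the slab; x along the neck, z away from the bristles, which reach 16 mm below the axis (wooden back 6 mm above it). May be absent
- brush1: wooden scrub brush, 90 g, one bristled head and a ball knob, bristles down. Round neck 14 mm thick, 80 mm long; head 34 mm wide from 40 to 80 mm along +x, 32 mm ball centred at -52 mm. Origin on the neck's axis at mid-neck, 16 mm above the slab; x along the neck, z away from the bristles, which reach 16 mm below the axis (wooden back 6 mm above it). May be absent
- brush2: wooden scrub brush, 90 g, two bristled heads, bristles down. Round neck 14 mm thick, 80 mm long; big head 30 mm wide from 40 to 80 mm along +x, small head 24 mm wide to -66 mm. Origin on the neck's axis at mid-neck, 16 mm above the slab; x along the neck, z away from the bristles, which reach 16 mm below the axis (wooden back 6 mm above it). May be absent
- brush3: wooden scrub brush, 90 g, one bristled head and a ball knob, bristles down. Round neck 14 mm thick, 80 mm long; head 30 mm wide from 40 to 80 mm along +x, 32 mm ball centred at -52 mm. Origin on the neck's axis at mid-neck, 16 mm above the slab; x along the neck, z away from the bristles, which reach 16 mm below the axis (wooden back 6 mm above it). May be absent
- clip0 (a point): clip pair 1 of 4 (62 mm apart along the caddy's x). This point is where a fully seated neck's axis lies at mid-neck, 36 mm above the slab; axes as the caddy's; the neck lies along y, either end first. The pair's two clips are 10 mm long, at y = -27 and +27 mm; between them nothing is higher than 16 mm
- clip1 (a point): clip pair 2 of 4 (62 mm apart along the caddy's x). This point is where a fully seated neck's axis lies at mid-neck, 36 mm above the slab; axes as the caddy's; the neck lies along y, either end first. The pair's two clips are 10 mm long, at y = -27 and +27 mm; between them nothing is higher than 16 mm
- clip2 (a point): clip pair 3 of 4 (62 mm apart along the caddy's x). This point is where a fully seated neck's axis lies at mid-neck, 36 mm above the slab; axes as the caddy's; the neck lies along y, either end first. The pair's two clips are 10 mm long, at y = -27 and +27 mm; between them nothing is higher than 16 mm
- clip3 (a point): clip pair 4 of 4 (62 mm apart along the caddy's x). This point is where a fully seated neck's axis lies at mid-neck, 36 mm above the slab; axes as the caddy's; the neck lies along y, either end first. The pair's two clips are 10 mm long, at y = -27 and +27 mm; between them nothing is higher than 16 mm
- leaf_plain (a joint): angle of the plain leaf, rad: 0 shut (flat on the rim), 1.57 upright, 2.1 its open stop, leaning outwards. 258 (along x) x 104 x 4 mm, hinged along the caddy's x at caddy y = +106, z = 66 mm (mid-thickness). Friction holds it where it is left; about 2 N at its free edge moves it
- leaf_plain_edge (a point): middle of the plain leaf's free edge, 104 mm from its hinge
- leaf_lipped (a joint): angle of the other leaf, rad: 0 shut, 1.57 upright, 2.1 its open stop. Like the plain leaf but hinged at caddy y = -106, z = 66 mm. A lip along its free edge, reaching 14 mm past it and 3 mm thick, its top 5 mm above the hinge line when shut, lies over the plain leaf's edge. It carries the latch
- leaf_lipped_edge (a point): middle of the lipped leaf's free edge (under the lip), 104 mm from its hinge
- latch (a joint): angle of the latch flap, rad: 0 folded down flat against the caddy's front (-x) wall, 1.57 straight out in the plane of the leaf, 2.2 its open stop. 44 mm wide, 34 long, 4 thick, hinged along the caddy's y on the lipped leaf: with that leaf shut the hinge is at caddy x = -136, y = -36, z = 66 mm. Friction holds it where it is left; about 1 N moves it
- latch_tip (a point): middle of the latch's free edge, 34 mm from its hinge
- bowl: stainless steel bowl, 170 mm across, 65 mm high; bystander, loose. Origin at the centre of its underside
- nailbrush: nail brush, loose, 80 g, starting bristles down on the caddy floor (4 mm above the slab) beside the clips, in the way of the scrub brush heads. Block 90 (x) x 40 (y) x 26 mm; above it a red round bow handle 12 mm thick along x, axis 45 mm above the origin, its straight part from x = -30 to +30 mm. Origin at the centre of its underside
- soapdish: white soap dish with a bar of soap, 115 x 80 mm; bystander, loose. Origin at the centre of its underside
- mug: blue mug, 80 mm across, 85 mm high; bystander, loose. Origin at the centre of its underside
- tin: metal tin, 74 mm across, 100 mm high; bystander, loose. Origin at the centre of its underside
Not all that is in view belongs to the job. Leave any green or turquoise look-alike of the brush1 alone.

How it is judged:
On the way, in this order (a step that is already met when the one before it is completed fails the run):
1. the nail brush is out of the caddy, at rest on the slab, and every scrub brush present is snapped fully home in a pair of clips ((x of nailbrush in the frame of caddy above 0.15 m or x of nailbrush in the frame of caddy below -0.15 m or y of nailbrush in the frame of caddy above 0.13 m or y of nailbrush in the frame of caddy below -0.13 m) and height (world z) of nailbrush below 0.03 m and linear speed of nailbrush below 0.02 m/s and ((x of brush0 in the frame of clip0 between -0.003 and 0.003 m and y of brush0 in the frame of clip0 between -0.014 and 0.014 m and z of brush0 in the frame of clip0 between -0.003 and 0.003 m and angle between the x axis of brush0 and the y axis of clip0, either way round below 0.12 rad) or (x of brush0 in the frame of clip1 between -0.003 and 0.003 m and y of brush0 in the frame of clip1 between -0.014 and 0.014 m and z of brush0 in the frame of clip1 between -0.003 and 0.003 m and angle between the x axis of brush0 and the y axis of clip1, either way round below 0.12 rad) or (x of brush0 in the frame of clip2 between -0.003 and 0.003 m and y of brush0 in the frame of clip2 between -0.014 and 0.014 m and z of brush0 in the frame of clip2 between -0.003 and 0.003 m and angle between the x axis of brush0 and the y axis of clip2, either way round below 0.12 rad) or (x of brush0 in the frame of clip3 between -0.003 and 0.003 m and y of brush0 in the frame of clip3 between -0.014 and 0.014 m and z of brush0 in the frame of clip3 between -0.003 and 0.003 m and angle between the x axis of brush0 and the y axis of clip3, either way round below 0.12 rad)) and ((x of brush1 in the frame of clip0 between -0.003 and 0.003 m and y of brush1 in the frame of clip0 between -0.014 and 0.014 m and z of brush1 in the frame of clip0 between -0.003 and 0.003 m and angle between the x axis of brush1 and the y axis of clip0, either way round below 0.12 rad) or (x of brush1 in the frame of clip1 between -0.003 and 0.003 m and y of brush1 in the frame of clip1 between -0.014 and 0.014 m and z of brush1 in the frame of clip1 between -0.003 and 0.003 m and angle between the x axis of brush1 and the y axis of clip1, either way round below 0.12 rad) or (x of brush1 in the frame of clip2 between -0.003 and 0.003 m and y of brush1 in the frame of clip2 between -0.014 and 0.014 m and z of brush1 in the frame of clip2 between -0.003 and 0.003 m and angle between the x axis of brush1 and the y axis of clip2, either way round below 0.12 rad) or (x of brush1 in the frame of clip3 between -0.003 and 0.003 m and y of brush1 in the frame of clip3 between -0.014 and 0.014 m and z of brush1 in the frame of clip3 between -0.003 and 0.003 m and angle between the x axis of brush1 and the y axis of clip3, either way round below 0.12 rad)) and ((x of brush2 in the frame of clip0 between -0.003 and 0.003 m and y of brush2 in the frame of clip0 between -0.014 and 0.014 m and z of brush2 in the frame of clip0 between -0.003 and 0.003 m and angle between the x axis of brush2 and the y axis of clip0, either way round below 0.12 rad) or (x of brush2 in the frame of clip1 between -0.003 and 0.003 m and y of brush2 in the frame of clip1 between -0.014 and 0.014 m and z of brush2 in the frame of clip1 between -0.003 and 0.003 m and angle between the x axis of brush2 and the y axis of clip1, either way round below 0.12 rad) or (x of brush2 in the frame of clip2 between -0.003 and 0.003 m and y of brush2 in the frame of clip2 between -0.014 and 0.014 m and z of brush2 in the frame of clip2 between -0.003 and 0.003 m and angle between the x axis of brush2 and the y axis of clip2, either way round below 0.12 rad) or (x of brush2 in the frame of clip3 between -0.003 and 0.003 m and y of brush2 in the frame of clip3 between -0.014 and 0.014 m and z of brush2 in the frame of clip3 between -0.003 and 0.003 m and angle between the x axis of brush2 and the y axis of clip3, either way round below 0.12 rad)) and ((x of brush3 in the frame of clip0 between -0.003 and 0.003 m and y of brush3 in the frame of clip0 between -0.014 and 0.014 m and z of brush3 in the frame of clip0 between -0.003 and 0.003 m and angle between the x axis of brush3 and the y axis of clip0, either way round below 0.12 rad) or (x of brush3 in the frame of clip1 between -0.003 and 0.003 m and y of brush3 in the frame of clip1 between -0.014 and 0.014 m and z of brush3 in the frame of clip1 between -0.003 and 0.003 m and angle between the x axis of brush3 and the y axis of clip1, either way round below 0.12 rad) or (x of brush3 in the frame of clip2 between -0.003 and 0.003 m and y of brush3 in the frame of clip2 between -0.014 and 0.014 m and z of brush3 in the frame of clip2 between -0.003 and 0.003 m and angle between the x axis of brush3 and the y axis of clip2, either way round below 0.12 rad) or (x of brush3 in the frame of clip3 between -0.003 and 0.003 m and y of brush3 in the frame of clip3 between -0.014 and 0.014 m and z of brush3 in the frame of clip3 between -0.003 and 0.003 m and angle between the x axis of brush3 and the y axis of clip3, either way round below 0.12 rad))), for 0.2 s.
2. the plain leaf is folded down flat (value of joint leaf_plain below 0.08 rad), for 0.2 s.
3. the lipped leaf is folded down over it (value of joint leaf_lipped below 0.08 rad), for 0.2 s.
4. the latch is folded down against the front wall (value of joint latch below 0.2 rad), for 0.2 s.
At the end, for the whole second after the job is handed in: The nail brush is on the slab outside the caddy. Each scrub brush rests in its own pair of clips: neck within 3 mm of the seated axis in height and sideways, 14 mm along, 0.12 rad in direction. Leaves within 0.08 rad of shut, latch within 0.2 rad of folded down (all of step 1 and linear speed of each of brush0, brush1, brush2, brush3 below 0.02 m/s and value of joint each of leaf_plain, leaf_lipped below 0.08 rad and value of joint latch below 0.2 rad); the robot touches nothing.
It fails at once if a bystander (bowl, soap dish, mug or tin) is shifted by more than 50 mm (distance of any of bowl, soapdish, mug, tin from where it was at the start of the episode above 0.05 m).
Of brush0, brush1, brush2, brush3 only 2 to 4 are there at a start; the rules pass over those that are not, and their reading is None.
At some moment in a run one of brush0, brush1, brush2, brush3 may be knocked a few centimetres aside while the robot is not near it.
Once in a run the grip may slacken for a moment while it holds something.
It also fails if it takes over 210 s, if anything falls off the work surface, if the arm or the gripper's body presses on something with over 40 N, if the wrist force passes 120 N, or if a joint passes its speed limit or range.

## Working session

There is one attempt and no reset: what is moved stays moved. The work goes in short steps, Python scripts to look and compute and a tool call to move; the robot and the scene stay as the last step left them, time stands still between calls to the robot, and variables do not carry over. Pictures are saved under pics/ and viewed, about 12 in all and at most 16, crops included, and the job is handed in when it is done.

Besides the shell and the picture viewer there is one more tool, called after ">>>" as name(argument=value, ...) on one line, values as JSON. step_arm: Moves the arm, as the interface text tells. Its arguments: {"type":"object","properties":{"steps":{"type":"array"},"claw":{"type":"number"}},"required":["steps"]}

```bash
mkdir -p pics; ls
cat > h.py <<'E'
import numpy as np, cv2
from plant import *
def cam(n):
    p=camera_params(n); return np.array(p["mtx"]),np.array(p["extrinsics"])
def cloud(n,d):
    K,E=cam(n); v,u=np.mgrid[0:480,0:640]
    P=np.stack([(u-K[0,2])/K[0,0]*d,(v-K[1,2])/K[1,1]*d,d],-1)
    return P@E[:3,:3].T+E[:3,3]
def save(n,name):
    f,d=grab_frame(n); cv2.imwrite("pics/"+name+".png",f[:,:,::-1]); np.save("pics/"+name+".npy",cloud(n,d)); return f,cloud(n,d),d
E
python3 - <<'E'
from h import *
print(state())
for n in("top","side"):
    f,P,d=save(n,n+"0"); print(n,cam(n))
    for l in ["caddy","brush0","brush1","brush2","brush3","nailbrush","leaf_plain","leaf_lipped","latch","bowl","soapdish","mug","tin"]:
        for b in boxes_of(n,l)[:4]:
            x,y,w,h=b["box"];c=P[int(min(479,y+h/2)),int(min(639,x+w/2))]
            print(l,np.round(b["box"]),round(b["p"],2),np.round(c,3))
E
```

```text
pics
{'time': 0.0, 'joint_pos': array([-1.46000263e+00,  5.33622729e-02,  1.61428649e+00, -2.54821765e-05,
        1.47597512e+00, -1.19002082e-01]), 'joint_vel': array([-0.00013512,  0.00059434, -0.00154928, -0.0008432 ,  0.00138316,
        0.00042195]), 'joint_efforts': array([ 7.23833764e-04, -3.93682694e+01, -3.70170772e+01, -5.08191386e-05,
        6.98800446e-03, -5.40031678e-06]), 'tool_pos': array([ 0.14228551, -0.60795803,  0.23006414]), 'tool_rot': array([-1.01565763e-03,  9.93405844e-01,  1.14646403e-01, -8.51424908e-06]), 'contact_force': array([-0.32914867,  0.33112079,  0.33854787]), 'ft_torque': array([0.01796271, 0.00064045, 0.04803165]), 'gripper_width': 1.001087921445675}
top (array([[589.04013516,   0.        , 318.30994416],
       [  0.        , 589.04013516, 236.23831985],
       [  0.        ,   0.        ,   1.        ]]), array([[-0.01566321, -0.98990606,  0.14085686,  0.34072522],
       [-0.99985462,  0.01455723, -0.00887882, -0.04837624],
       [ 0.00673871, -0.14097545, -0.98999016,  1.66689813],
       [ 0.        ,  0.        ,  0.        ,  1.       
[... 2865 characters left out ...]
0.  54.  21.] 0.93 [0.616 0.171 0.017]
brush3 [238. 343.  59.  15.] 0.65 [0.624 0.341 0.023]
brush3 [209. 375.  41.  54.] 0.64 [0.674 0.497 0.02 ]
brush3 [239. 200.  33.  28.] 0.63 [ 0.793 -0.142  0.023]
leaf_plain [281. 146. 117. 107.] 0.6 [ 0.542 -0.26   0.017]
leaf_lipped [297. 144.  97.  46.] 0.97 [ 0.53  -0.3    0.122]
latch [384. 167.   8.  10.] 0.5 [ 0.395 -0.292  0.128]
bowl [363. 119.  49.  39.] 0.81 [ 0.429 -0.623  0.008]
soapdish [369. 338.  47.  36.] 0.57 [0.299 0.303 0.03 ]
mug [215. 279.  35.  42.] 0.57 [0.764 0.194 0.01 ]
tin [238. 226.  23.  41.] 0.8 [0.747 0.055 0.089]
tin [363. 120.  47.  37.] 0.75 [ 0.433 -0.621  0.009]
tin [278. 145. 118. 105.] 0.69 [ 0.553 -0.266  0.018]
```

Run:
```python
import cv2
a=cv2.imread("pics/top0.png")[130:380,80:560]; cv2.imwrite("pics/v1.png",cv2.resize(a,(800,417),interpolation=cv2.INTER_CUBIC))
a=cv2.imread("pics/side0.png")[110:440,180:440]; cv2.imwrite("pics/v2.png",cv2.resize(a,(472,600),interpolation=cv2.INTER_CUBIC))
```

```text
(no output)
```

View pics/v1.png

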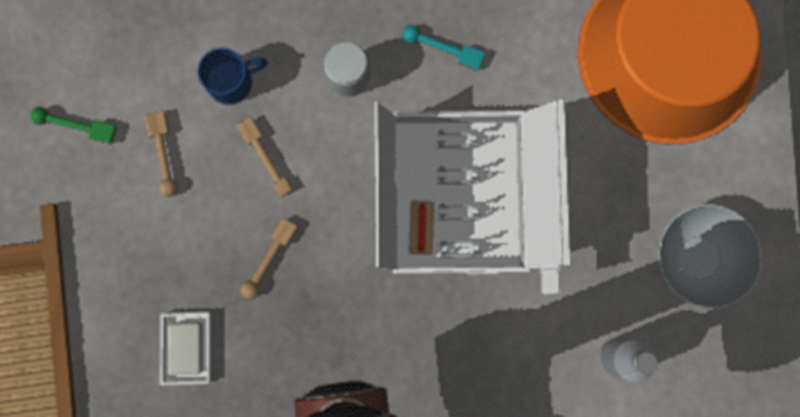

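View pics/v2.png

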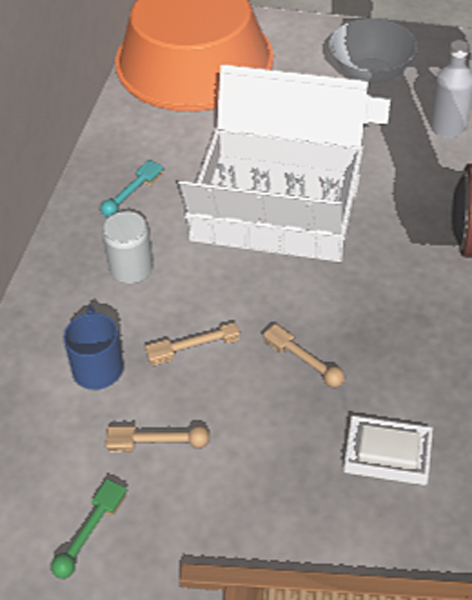

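The top view shows three wooden brushes: knob types at crop (165,150) and (268,258), and a two-headed one at (263,155). There are two look-alikes, green and turquoise. The caddy is nearly aligned with the world, the nail brush sits at (421,228), and both leaves are open. The side view agrees. Next I measure precisely.

```bash
cat >> h.py <<'E'
def wood(f,P,reg=None):
    hsv=cv2.cvtColor(f,cv2.COLOR_RGB2HSV)
    m=(hsv[...,0]>8)&(hsv[...,0]<22)&(hsv[...,1]>70)&(hsv[...,2]>60)&(P[...,2]>0.004)&(P[...,2]<0.15)
    m&=(P[...,0]>.33)&(P[...,0]<.9)&(P[...,1]<.45)&(P[...,1]>-.45)
    n,l,s,c=cv2.connectedComponentsWithStats(m.astype(np.uint8),connectivity=8)
    out=[]
    for i in range(1,n):
        if s[i,4]<60: continue
        Q=P[l==i]; out.append((s[i],Q,f[l==i]))
    return out
def neck(Q):
    "axis fit: returns mid of extent, direction, widths along the axis (both ends)"
    c=Q[:,:2].mean(0); u,sv,vt=np.linalg.svd(Q[:,:2]-c); d=vt[0]
    t=(Q[:,:2]-c)@d; w=(Q[:,:2]-c)@np.array([-d[1],d[0]])
    lo,hi=t.min(),t.max()
    return c,d,lo,hi,t,w
E
python3 - <<'E'
from h import *
for n in("top","side"):
    f=cv2.imread(f"pics/{n}0.png")[:,:,::-1].copy(); P=np.load(f"pics/{n}0.npy")
    for s,Q,col in wood(f,P):
        c,d,lo,hi,t,w=neck(Q)
        print(n,s[:4],"c",np.round(c,3),"dir",round(np.degrees(np.arctan2(d[1],d[0])),1),"ext",np.round([lo,hi],3),"zmax",Q[:,2].max().round(3))
        b=np.linspace(lo,hi,10)
        print("   ",[(int(1000*np.ptp(w[k])),int(1000*np.median(w[k])),int(1000*np.median(Q[k,2]))) for k in [(t>=b[i])&(t<=b[i+1]) for i in range(9)] if k.sum()>1])
    # rim
    X=P.reshape(-1,3); k=(X[:,2]>.056)&(X[:,2]<.068)&(X[:,0]>.35)&(X[:,0]<.72)&(X[:,1]<-.02)&(X[:,1]>-.32)
    R=X[k]; print("rim",len(R),R.min(0),R.max(0),cv2.minAreaRect((R[:,:2]*1000).astype(np.float32)))
    for name,lo_,hi_ in(("front",.37,.42),("back",.64,.70)):
        q=R[(R[:,0]>lo_)&(R[:,0]<hi_)&(R[:,1]<-.09)&(R[:,1]>-.25)]
        if len(q)>5:
            p=np.polyfit(q[:,1],q[:,0],1); print(name,len(q),"slope",p[0],"x at y=-.17",np.polyval(p,-.17), np.percentile(q[:,0]-np.polyval(p,q[:,1]),[5,95]))
    # leaves
    for name,a,b in(("plain",-.12,-.0),("lip",-.36,-.24)):
        q=X[(X[:,2]>.072)&(X[:,2]<.2)&(X[:,0]>.42)&(X[:,0]<.63)&(X[:,1]>a)&(X[:,1]<b)]
        if len(q)>20:
            for zz in(.08,.1,.12,.14,.16):
                r=q[abs(q[:,2]-zz)<.006]
                if len(r): print(name,zz,len(r),np.percentile(r[:,1],[5,50,95]).round(4))
            print(q[:,2].max())
    hsv=cv2.cvtColor(f,cv2.COLOR_RGB2HSV)
    m=((hsv[...,0]<7)|(hsv[...,0]>172))&(hsv[...,1]>150)&(P[...,0]>.4)&(P[...,0]<.7)&(P[...,1]<0)&(P[...,1]>-.3)&(P[...,2]>.03)
    if m.sum():
        q=P[m];c,d,lo,hi,t,w=neck(q);print("red",m.sum(),q.mean(0),np.degrees(np.arctan2(d[1],d[0])),lo,hi,q[:,2].max())
    k=(X[:,2]>.03)&(X[:,2]<.06)&(X[:,0]>.42)&(X[:,0]<.66)&(X[:,1]<-.12)&(X[:,1]>-.22)
    h,_=np.histogram(X[k][:,0],np.arange(.42,.66,.005)); print("clips x",h)
    h,_=np.histogram(X[k][:,1],np.arange(-.22,-.12,.005)); print("clips y",h)
E
```

```text
top [427 123  35  84] c [ 0.775 -0.421] dir -177.2 ext [-0.124  0.118] zmax 0.13
    [(43, 15, 24), (57, 5, 56), (63, 0, 78), (69, -5, 83), (69, -6, 84), (66, -6, 78), (59, 0, 68), (49, 8, 42), (29, 15, 13)]
top [167 197  20  51] c [0.63  0.338] dir -168.1 ext [-0.066  0.081] zmax 0.036
    [(34, 0, 19), (33, -1, 20), (31, 0, 20), (11, 0, 18), (12, -1, 21), (10, -1, 20), (12, 0, 19), (26, 0, 24), (27, 0, 26)]
top [222 201  33  47] c [0.62  0.165] dir -149.7 ext [-0.066  0.08 ] zmax 0.032
    [(29, 0, 19), (29, 0, 19), (26, 0, 20), (12, 0, 19), (12, 0, 20), (11, 0, 20), (11, 0, 19), (21, 0, 21), (23, 0, 21)]
top [326 251  14  31] c [ 0.489 -0.101] dir 175.7 ext [-0.044  0.042] zmax 0.053
    [(33, -2, 27), (34, 6, 29), (34, 5, 29), (34, 5, 28), (31, -6, 28), (33, 7, 28), (33, -5, 27), (33, -5, 29), (34, 0, 27)]
top [224 261  34  48] c [0.445 0.153] dir 149.1 ext [-0.067  0.078] zmax 0.035
    [(30, 0, 20), (30, 0, 19), (28, 0, 21), (11, 0, 20), (11, 0, 21), (13, 0, 21), (12, 0, 20), (27, 0, 25), (29, 0, 26)]
rim 584 [ 0.41193096 -0.27537277  0.05600437] [ 0.67856956 -0.05406618  0.067
[... 2228 characters left out ...]
0.6733434330762341 [-0.00395605  0.00443473]
plain 0.08 131 [-0.0563 -0.0524 -0.0485]
plain 0.1 140 [-0.05  -0.046 -0.042]
plain 0.12 149 [-0.0445 -0.0406 -0.0361]
plain 0.14 152 [-0.0383 -0.0347 -0.0305]
plain 0.16 189 [-0.034  -0.0294 -0.0253]
0.17116654840526802
lip 0.08 265 [-0.2833 -0.2747 -0.2659]
lip 0.1 243 [-0.2922 -0.2841 -0.276 ]
lip 0.12 279 [-0.3024 -0.2932 -0.2843]
lip 0.14 248 [-0.3094 -0.3012 -0.293 ]
lip 0.16 325 [-0.324  -0.3123 -0.3032]
0.1770964581204686
clips x [ 0  0  0  1 14  5  1  6 11  0  0  0  0  0  0  0  8  4  1  4  8  4  0  0
  0  0  0  0  5  6  4  3  6  7  0  0  0  0  0  0  1 11  2  2  4 12  0  0]
clips y [ 0  0  1  0 16 46 40 19  1  1  0  0  0  0  1  4  1  0  0]
```

```bash
cat > plan.py <<'E'
import sys,json,numpy as np
from plant import state
from scipy.spatial.transform import Rotation as R
def pose():
    s=state(); q=s["tool_rot"]; M=R.from_quat([q[1],q[2],q[3],q[0]]).as_matrix()
    return np.array(s["tool_pos"]),np.degrees(np.arctan2(M[1,0],M[0,0])),M,s
def rows(wps,p=None,y=None):
    "waypoints (x,y,z[mm],yaw[,max step]) -> rounded rows"
    p0,y0,M,s=pose(); p=p0*1000 if p is None else p; y=y0 if y is None else y; out=[]
    for w in wps:
        t=np.array(w[:3],float); st=w[4] if len(w)>4 else 45
        dy=(w[3]-y+180)%360-180
        n=int(max(1,np.ceil(np.linalg.norm(t-p)/st),np.ceil(abs(dy)/8)))
        for i in range(n):
            d=(t-p)/(n-i); a=((w[3]-y+180)%360-180)/(n-i); c,sn=np.cos(np.radians(y)),np.sin(np.radians(y))
            r=[round(c*d[0]+sn*d[1]),round(sn*d[0]-c*d[1]),round(-d[2]),round(-a,1)]
            p=p+np.array([c*r[0]+sn*r[1],sn*r[0]-c*r[1],-r[2]]); y-=r[3]; out.append(r)
        print("wp",w,len(out))
    for i in range(0,len(out),8): print(json.dumps(out[i:i+8]))
if __name__=="__main__":
    p,y,M,s=pose(); print("pose",(p*1000).round(1),round(y,2),"tilt",M[:,2].round(3),"F",s["contact_force"].round(1),"w",round(s["gripper_width"],3),"t",round(s["time"],2))
    if len(sys.argv)>1: rows(json.loads(sys.argv[1]))
E
python3 plan.py "[[300,-400,260,0],[484,-101,200,0],[484,-101,110,0]]"
```

```text
pose [ 142.4 -608.6  231.3] 13.17 tilt [ 0. -0. -1.] F [ 0.2 -0.1  0.5] w 0.996 t 1.4
wp [300, -400, 260, 0] 6
wp [484, -101, 200, 0] 14
wp [484, -101, 110, 0] 17
[[33, -28, -5, 2.2], [33, -29, -5, 2.2], [31, -30, -5, 2.2], [30, -32, -5, 2.2], [29, -33, -4, 2.2], [28, -33, -5, 2.2], [23, -37, 8, -0.0], [23, -37, 7, -0.0]]
[[23, -38, 8, -0.0], [23, -37, 7, -0.0], [23, -38, 8, -0.0], [23, -37, 7, -0.0], [23, -38, 8, -0.0], [22, -37, 7, -0.0], [0, 0, 30, -0.0], [0, 0, 30, -0.0]]
[[0, 0, 30, -0.0]]
```

>>> step_arm(steps=[[33, -28, -5, 2.2], [33, -29, -5, 2.2], [31, -30, -5, 2.2], [30, -32, -5, 2.2], [29, -33, -4, 2.2], [28, -33, -5, 2.2], [23, -37, 8, 0], [23, -37, 7, 0]], claw=45)

```text
time: 2.2
tool_pos: [0.3528, -0.3224, 0.2472]
tool_rot: [0.002, 1.0, -0.011, 0.002]
contact_force: [1.0, -0.1, -0.5]
gripper_width: 0.45
```

>>> step_arm(steps=[[23, -38, 8, 0], [23, -37, 7, 0], [23, -38, 8, 0], [23, -37, 7, 0], [23, -38, 8, 0], [22, -37, 7, 0], [0, 0, 0, 0]])

```text
time: 2.9
tool_pos: [0.5007, -0.0868, 0.2018]
tool_rot: [0.003, 1.0, -0.008, 0.005]
contact_force: [-0.4, -1.5, -0.2]
gripper_width: 0.447
```

```bash
python3 plan.py "[[484,-101,110,0],[484,-101,36,0,25],[484,-101,36,0]]"
```

```text
pose [500.7 -86.8 201.8] -0.9 tilt [ 0.009 -0.006 -1.   ] F [-0.4 -1.5 -0.2] w 0.447 t 2.9
wp [484, -101, 110, 0] 3
wp [484, -101, 36, 0, 25] 6
wp [484, -101, 36, 0] 7
[[-6, 5, 31, -0.3], [-5, 5, 30, -0.3], [-6, 4, 31, -0.3], [0, 0, 25, -0.0], [0, 0, 24, -0.0], [0, 0, 25, -0.0], [0, 0, 0, -0.0]]
```

>>> step_arm(steps=[[-6, 5, 20, -0.3], [-5, 5, 20, -0.3], [-6, 4, 20, -0.3], [0, 0, 10, 0], [0, 0, 0, 0]])

```text
time: 3.4
tool_pos: [0.4851, -0.1016, 0.1315]
tool_rot: [0.004, 1.0, 0.002, 0.006]
contact_force: [0.6, 0.4, -0.6]
gripper_width: 0.449
```

```bash
python3 plan.py "[[484,-101,110,0],[484,-101,36,0,20]]"
```

```text
pose [ 485.1 -101.6  131.5] 0.23 tilt [ 0.012 -0.009 -1.   ] F [ 0.6  0.4 -0.6] w 0.449 t 3.4
wp [484, -101, 110, 0] 1
wp [484, -101, 36, 0, 20] 5
[[-1, -1, 22, 0.2], [0, 0, 18, 0.0], [0, 0, 19, 0.0], [0, 0, 18, 0.0], [0, 0, 19, 0.0]]
```

>>> step_arm(steps=[[-1, -1, 22, 0.2], [0, 0, 18, 0], [0, 0, 19, 0], [0, 0, 18, 0], [0, 0, 17, 0], [0, 0, 0, 0]])

```text
time: 4.0
tool_pos: [0.4923, -0.1052, 0.0433]
tool_rot: [0.007, 1.0, -0.001, 0.013]
contact_force: [-0.3, 0.1, 0.6]
gripper_width: 0.452
```

```bash
python3 plan.py "[[484,-101,36,0]]"
```

```text
pose [ 492.3 -105.2   43.3] -0.13 tilt [ 0.026 -0.014 -1.   ] F [-0.3  0.1  0.6] w 0.452 t 4.0
wp [484, -101, 36, 0] 1
[[-8, -4, 7, -0.1]]
```

>>> step_arm(steps=[[-8, -4, 4, 0], [0, 0, 3, 0], [0, 0, 0, 0]])

```text
time: 4.3
tool_pos: [0.4868, -0.1024, 0.0397]
tool_rot: [0.008, 1.0, -0.001, 0.016]
contact_force: [0.1, 0.6, -0.0]
gripper_width: 0.451
```

```bash
python3 plan.py "[[484,-101,36,0]]"
```

```text
pose [ 486.8 -102.4   39.7] -0.16 tilt [ 0.032 -0.017 -0.999] F [ 0.1  0.6 -0. ] w 0.451 t 4.3
wp [484, -101, 36, 0] 1
[[-3, -1, 4, -0.2]]
```

>>> step_arm(steps=[[-3, -1, 4, 0], [0, 0, 0, 0]], claw=0)

```text
time: 4.5
tool_pos: [0.4844, -0.1014, 0.0365]
tool_rot: [0.009, 1.0, -0.001, 0.017]
contact_force: [0.1, -0.0, -0.9]
gripper_width: 0.122
```

>>> step_arm(steps=[[0, 0, 0, 0], [0, 0, 0, 0], [0, 0, 0, 0], [0, 0, 0, 0], [0, 0, 0, 0]])

```text
time: 5.0
tool_pos: [0.4841, -0.1012, 0.0364]
tool_rot: [0.008, 1.0, -0.001, 0.017]
contact_force: [-0.1, -0.1, -0.1]
gripper_width: 0.116
```

```bash
python3 plan.py; python3 -c "
from plant import state
s=state();print(s['joint_pos'],s['joint_vel'],s['joint_efforts'])"
```

```text
pose [ 484.1 -101.2   36.4] -0.14 tilt [ 0.034 -0.017 -0.999] F [-0.1 -0.1 -0.1] w 0.116 t 5.0
[-0.35419083 -0.07391014  2.08700139 -0.00481143  1.09118403  1.22146791] [ 0.00154201  0.0008863  -0.0002889  -0.0006265  -0.00019872 -0.00151477] [ 1.08974852e-02 -2.86597610e+01 -3.19895267e+01 -4.28091926e-04
 -1.72222224e-01 -1.09434422e-03]
```

>>> step_arm(steps=[[0, 0, -15, 0], [0, 0, -35, 0], [0, 0, -35, 0], [0, 0, -35, 0], [0, 0, -35, 0], [0, 0, -35, 0], [0, 0, -15, 0], [0, 0, 0, 0]])

```text
time: 5.8
tool_pos: [0.4752, -0.0969, 0.2458]
tool_rot: [0.007, 1.0, -0.001, 0.014]
contact_force: [-0.5, 0.5, -0.8]
gripper_width: 0.12
```

```bash
python3 plan.py "[[390,40,240,0,35],[390,40,60,0,30]]"
```

```text
pose [475.2 -96.9 245.8] -0.15 tilt [ 0.027 -0.014 -1.   ] F [-0.5  0.5 -0.8] w 0.12 t 5.8
wp [390, 40, 240, 0, 35] 5
wp [390, 40, 60, 0, 30] 11
[[-17, -27, 1, -0.0], [-17, -27, 1, -0.0], [-17, -28, 1, -0.1], [-17, -27, 1, -0.0], [-17, -28, 2, -0.1], [0, 0, 30, 0.0], [0, 0, 30, 0.0], [0, 0, 30, 0.0]]
[[0, 0, 30, 0.0], [0, 0, 30, 0.0], [0, 0, 30, 0.0]]
```

>>> step_arm(steps=[[-17, -27, 1, 0], [-17, -27, 1, 0], [-17, -28, 1, 0], [-17, -27, 1, 0], [-17, -28, 2, 0], [0, 0, 0, 0]])

```text
time: 6.4
tool_pos: [0.3841, 0.0443, 0.2218]
tool_rot: [0.005, 1.0, -0.003, 0.004]
contact_force: [0.5, -0.7, -0.7]
gripper_width: 0.112
```

```bash
python3 plan.py "[[390,40,45,0,40]]"
```

```text
pose [384.1  44.3 221.8] -0.37 tilt [ 0.009 -0.011 -1.   ] F [ 0.5 -0.7 -0.7] w 0.112 t 6.4
wp [390, 40, 45, 0, 40] 5
[[1, 1, 35, -0.1], [1, 1, 35, -0.1], [1, 1, 36, -0.1], [1, 1, 35, -0.0], [2, 0, 36, -0.1]]
```

>>> step_arm(steps=[[1, 1, 35, 0], [1, 1, 35, 0], [1, 1, 36, 0], [1, 1, 35, 0], [2, 0, 20, 0], [0, 0, 0, 0]])

```text
time: 7.0
tool_pos: [0.3868, 0.0371, 0.0463]
tool_rot: [0.006, 1.0, -0.002, -0.001]
contact_force: [-0.2, 0.4, -1.0]
gripper_width: 0.114
```

```bash
python3 plan.py "[[390,40,33,0,10]]"
```

```text
pose [386.8  37.1  46.3] -0.28 tilt [-0.002 -0.012 -1.   ] F [-0.2  0.4 -1. ] w 0.114 t 7.0
wp [390, 40, 33, 0, 10] 2
[[2, -1, 7, -0.1], [1, -2, 6, -0.2]]
```

>>> step_arm(steps=[[0, 0, 6, 0], [0, 0, 6, 0], [0, 0, 3, 0], [0, 0, 0, 0]])

```text
time: 7.4
tool_pos: [0.3883, 0.036, 0.0341]
tool_rot: [0.006, 1.0, -0.003, -0.001]
contact_force: [0.2, 0.1, -0.7]
gripper_width: 0.117
```

>>> step_arm(steps=[[0, 0, 0, 0], [0, 0, 0, 0], [0, 0, 0, 0]], claw=50)

```text
time: 7.7
tool_pos: [0.3913, 0.0356, 0.0369]
tool_rot: [0.007, 1.0, -0.003, 0.002]
contact_force: [0.1, 0.1, 0.6]
gripper_width: 0.498
```

>>> step_arm(steps=[[0, 0, -35, 0], [0, 0, -40, 0], [0, 0, -40, 0], [0, 0, -40, 0], [0, 0, 0, 0]])

```text
time: 8.2
tool_pos: [0.389, 0.0378, 0.1962]
tool_rot: [0.006, 1.0, -0.003, 0.001]
contact_force: [1.2, -0.6, 0.8]
gripper_width: 0.5
```

```bash
cat >> h.py <<'E'
def origin(Q):
    "brush origin + heading of +x (deg) from its top-side points"
    c,d,lo,hi,t,w=neck(Q); e=.02
    wl=np.ptp(w[t<lo+e]); wh=np.ptp(w[t>hi-e]); zl=np.percentile(Q[t<lo+e,2],90); zh=np.percentile(Q[t>hi-e,2],90)
    ball=max(zl,zh)>.027
    headlo = (zl<zh) if ball else (wl>wh)
    oth=.068 if ball else .066
    o=((lo+.08)+(hi-oth))/2 if headlo else ((hi-.08)+(lo+oth))/2
    sgn=-1 if headlo else 1
    return c+o*d,np.degrees(np.arctan2(sgn*d[1],sgn*d[0])),ball,hi-lo
def brushes(names=("top","side"),tag=None):
    for n in names:
        f,d=grab_frame(n); P=cloud(n,d)
        if tag: cv2.imwrite(f"pics/{tag}_{n}.png",f[:,:,::-1]); np.save(f"pics/{tag}_{n}.npy",P)
        for s,Q,col in wood(f,P):
            if Q[:,2].max()>.1: continue
            o,h,b,L=origin(Q); print(n,s[:4],"o",(o*1000).round(1),"head",round(h,1),"ball",b,"L",round(L*1000),"npx",s[4],"ztop",np.percentile(Q[:,2],95).round(3))
E
python3 -c "
from h import *
brushes(tag='a')"; python3 plan.py
```

```text
top [167 197  20  51] o [615.8 335. ] head 11.8 ball True L 146 npx 363 ztop 0.03
top [222 201  33  47] o [608.7 158.9] head 30.4 ball False L 146 npx 333 ztop 0.027
top [243 261  15  15] o [480.6 133.5] head -37.4 ball False L 41 npx 146 ztop 0.026
top [224 287  14  22] o [400.4 180.6] head -27.0 ball True L 64 npx 129 ztop 0.032
side [355 268  32  16] o [401.6  46.5] head -179.3 ball True L 90 npx 319 ztop 0.03
side [260 288  52  23] o [607.8 162. ] head 30.3 ball False L 144 npx 363 ztop 0.026
side [325 288  45  35] o [438.6 162.9] head -31.9 ball True L 149 npx 364 ztop 0.03
side [239 344  56  15] o [617.1 340. ] head 11.0 ball True L 145 npx 442 ztop 0.03
pose [386.4  38.  190.7] -0.32 tilt [-0.007 -0.012 -1.   ] F [ 0.3  0.2 -0.4] w 0.498 t 8.3
```

```bash
python3 plan.py "[[437,162,150,-32,40]]"
```

```text
pose [386.4  38.  190.7] -0.32 tilt [-0.007 -0.012 -1.   ] F [ 0.3  0.2 -0.4] w 0.498 t 8.3
wp [437, 162, 150, -32, 40] 4
[[12, -31, 10, 7.9], [8, -33, 10, 7.9], [4, -33, 10, 7.9], [-1, -34, 11, 8.0]]
```

>>> step_arm(steps=[[12, -31, 10, 7.9], [8, -33, 10, 7.9], [4, -33, 10, 7.9], [-1, -34, 11, 8.0], [0, 0, 0, 0]], claw=60)

```text
time: 8.8
tool_pos: [0.4352, 0.1639, 0.1373]
tool_rot: [0.01, 0.957, -0.289, -0.006]
contact_force: [-0.6, 0.1, -0.7]
gripper_width: 0.6
```

```bash
python3 plan.py "[[437,162,50,-32,30]]"
```

```text
pose [435.2 163.9 137.3] -33.59 tilt [-0.018 -0.015 -1.   ] F [-0.6  0.1 -0.7] w 0.6 t 8.8
wp [437, 162, 50, -32, 30] 3
[[1, 0, 29, -0.5], [1, 0, 29, -0.5], [1, 1, 29, -0.6]]
```

>>> step_arm(steps=[[1, 0, 29, -0.5], [1, 0, 29, -0.5], [1, 1, 29, -0.6], [0, 0, 0, 0]])

```text
time: 9.2
tool_pos: [0.4306, 0.1588, 0.0419]
tool_rot: [0.013, 0.962, -0.272, -0.011]
contact_force: [-0.5, 1.0, -0.5]
gripper_width: 0.602
```

```bash
python3 plan.py "[[437,162,6,-32,15]]"; python3 -c "
from h import *
brushes(('side',))"
```

```text
pose [430.6 158.8  41.9] -31.57 tilt [-0.028 -0.018 -0.999] F [-0.5  1.  -0.5] w 0.602 t 9.2
wp [437, 162, 6, -32, 15] 3
[[1, -2, 12, 0.1], [1, -2, 12, 0.2], [2, -2, 12, 0.1]]
side [260 288  52  22] o [608.3 162.3] head 30.1 ball False L 143 npx 360 ztop 0.026
side [348 304  22  19] o [405.7 182.9] head -34.5 ball True L 76 npx 162 ztop 0.032
side [239 344  56  15] o [616.9 339.8] head 11.0 ball True L 144 npx 444 ztop 0.03
```

>>> step_arm(steps=[[2, -2, 12, 0], [2, -2, 12, 0], [2, -2, 10, 0], [0, 0, 0, 0]])

```text
time: 9.65
tool_pos: [0.4432, 0.1607, 0.011]
tool_rot: [0.01, 0.962, -0.272, -0.006]
contact_force: [-0.5, 0.3, 0.4]
gripper_width: 0.601
```

```bash
python3 plan.py "[[437,162,6,-32,15]]"
```

```text
pose [443.2 160.7  11. ] -31.6 tilt [-0.018 -0.016 -1.   ] F [-0.5  0.3  0.4] w 0.601 t 9.65
wp [437, 162, 6, -32, 15] 1
[[-6, 2, 5, 0.4]]
```

>>> step_arm(steps=[[-6, 2, 5, 0], [0, 0, 0, 0], [0, 0, 0, 0]])

```text
time: 9.95
tool_pos: [0.4375, 0.1624, 0.0066]
tool_rot: [0.01, 0.962, -0.272, -0.006]
contact_force: [-0.4, -1.0, -0.2]
gripper_width: 0.601
```

>>> step_arm(steps=[[0, 0, 0, 0], [0, 0, 0, 0], [0, 0, 0, 0], [0, 0, 0, 0], [0, 0, 0, 0], [0, 0, 0, 0]], claw=0)

```text
time: 10.55
tool_pos: [0.438, 0.1626, 0.0076]
tool_rot: [0.01, 0.962, -0.272, -0.005]
contact_force: [0.0, 0.8, -0.6]
gripper_width: 0.133
```

>>> step_arm(steps=[[0, 0, -15, 0], [0, 0, -35, 0], [0, 0, -40, 0], [0, 0, -40, 0], [0, 0, -40, 0], [0, 0, -30, 0], [0, 0, 0, 0]])

```text
time: 11.25
tool_pos: [0.4383, 0.1652, 0.2114]
tool_rot: [0.011, 0.962, -0.272, -0.009]
contact_force: [0.4, -0.6, -1.8]
gripper_width: 0.137
```

```bash
python3 plan.py "[[513,-60,230,-90,40],[513,-165,230,-90]]"
```

```text
pose [438.3 165.2 211.4] -31.6 tilt [-0.023 -0.017 -1.   ] F [ 0.4 -0.6 -1.8] w 0.137 t 11.25
wp [513, -60, 230, -90, 40] 8
wp [513, -165, 230, -90] 11
[[23, 19, -2, 7.3], [25, 16, -2, 7.3], [27, 13, -2, 7.3], [28, 9, -3, 7.3], [29, 6, -2, 7.3], [30, 2, -3, 7.3], [29, -2, -2, 7.3], [29, -6, -3, 7.3]]
[[35, 0, 0, 0.0], [35, 0, 0, 0.0], [35, 0, 0, 0.0]]
```

>>> step_arm(steps=[[23, 19, -2, 7.3], [25, 16, -2, 7.3], [27, 13, -2, 7.3], [28, 9, -3, 7.3], [29, 6, -2, 7.3], [30, 2, -3, 7.3], [29, -2, -2, 7.3], [29, -6, -3, 7.3]])

```text
time: 12.05
tool_pos: [0.5069, -0.0653, 0.2192]
tool_rot: [-0.018, -0.695, 0.719, 0.008]
contact_force: [0.7, 1.2, -0.8]
gripper_width: 0.139
```

>>> step_arm(steps=[[35, 0, 0, 0], [35, 0, 0, 0], [20, 0, 0, 0], [0, 0, 0, 0]])

```text
time: 12.45
tool_pos: [0.501, -0.1608, 0.212]
tool_rot: [-0.021, -0.693, 0.721, 0.013]
contact_force: [0.5, 0.4, -1.5]
gripper_width: 0.139
```

```bash
python3 plan.py "[[513,-165,100,-90,35]]"
```

```text
pose [ 501.  -160.8  212. ] -92.27 tilt [-0.048 -0.01  -0.999] F [ 0.5  0.4 -1.5] w 0.139 t 12.45
wp [513, -165, 100, -90, 35] 4
[[1, -3, 28, -0.6], [1, -3, 28, -0.6], [1, -3, 28, -0.5], [1, -3, 28, -0.6]]
```

>>> step_arm(steps=[[1, -3, 28, -0.6], [1, -3, 28, -0.6], [1, -3, 28, -0.5], [1, -3, 28, -0.6], [0, 0, 0, 0]])

```text
time: 12.95
tool_pos: [0.5048, -0.1619, 0.0902]
tool_rot: [0.021, 0.707, -0.706, -0.018]
contact_force: [-0.7, 1.4, -1.1]
gripper_width: 0.137
```

```bash
python3 plan.py "[[513,-165,60,-90,15]]"
```

```text
pose [ 504.8 -161.9   90.2] -89.89 tilt [-0.054 -0.004 -0.999] F [-0.7  1.4 -1.1] w 0.137 t 12.95
wp [513, -165, 60, -90, 15] 3
[[1, -3, 10, 0.0], [1, -3, 10, 0.1], [1, -2, 10, 0.0]]
```

>>> step_arm(steps=[[1, -4, 9, 0], [1, -4, 9, 0], [1, -2, 9, 0], [0, 0, 0, 0]])

```text
time: 13.35
tool_pos: [0.5152, -0.164, 0.0626]
tool_rot: [0.02, 0.708, -0.706, -0.017]
contact_force: [-0.9, -0.5, 0.0]
gripper_width: 0.131
```

```bash
python3 plan.py "[[513,-165,60,-90,15]]"
python3 - <<'E'
from h import *
f,P,d=save("top","b_top"); 
K,E=cam("top")
def px(p):
    q=E[:3,:3].T@(np.array(p)-E[:3,3]); return (K@q/q[2])[:2]
g=f[170:330,285:445].copy(); g=cv2.resize(g,None,fx=5,fy=5,interpolation=cv2.INTER_CUBIC)[:,:,::-1].copy()
for x in(451.5,513.5,575.5,637.5):
    for y in(-138,-192):
        u,v=px([x/1000,y/1000,.05]); cv2.circle(g,(int((u-285)*5),int((v-170)*5)),4,(0,0,255),1)
cv2.imwrite("pics/v3.png",g[:600])
E
```

```text
pose [ 515.2 -164.    62.6] -89.81 tilt [-0.052 -0.005 -0.999] F [-0.9 -0.5  0. ] w 0.131 t 13.35
wp [513, -165, 60, -90, 15] 1
[[1, 2, 3, 0.2]]
```

View pics/v3.png

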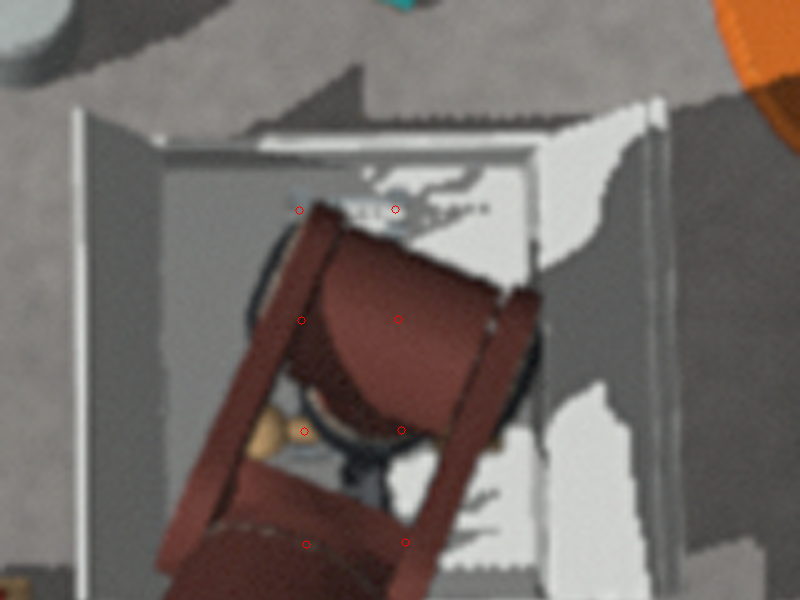

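The top view shows the brush over clip pair 2: the knob is at about (270,430), with its neck in line with the marked clip row at v≈431. I'll press it now.

>>> step_arm(steps=[[1, 2, 4, 0], [0, 0, 5, 0], [0, 0, 5, 0], [0, 0, 5, 0], [0, 0, 0, 0]])

```text
time: 13.9
tool_pos: [0.5143, -0.1665, 0.0456]
tool_rot: [0.019, 0.708, -0.706, -0.014]
contact_force: [-0.8, 0.4, -1.3]
gripper_width: 0.138
```

```bash
python3 plan.py "[[513,-165,28,-90,15]]"
```

```text
pose [ 514.3 -166.5   45.6] -89.86 tilt [-0.046 -0.007 -0.999] F [-0.8  0.4 -1.3] w 0.138 t 13.9
wp [513, -165, 28, -90, 15] 2
[[-1, 1, 9, 0.1], [0, 0, 9, 0.0]]
```

>>> step_arm(steps=[[0, 1, 6, 0], [0, 0, 8, 0], [0, 0, 0, 0]])

```text
time: 14.2
tool_pos: [0.5158, -0.1675, 0.0338]
tool_rot: [0.017, 0.708, -0.706, -0.01]
contact_force: [-0.2, -0.8, -7.0]
gripper_width: 0.141
```

>>> step_arm(steps=[[0, 0, 8, 0], [0, 0, 8, 0]])

```text
time: 14.4
tool_pos: [0.5167, -0.1681, 0.0265]
tool_rot: [0.018, 0.708, -0.706, -0.013]
contact_force: [-33.8, 17.4, 82.9]
gripper_width: 0.134
```

>>> step_arm(steps=[[0, 0, 0, 0], [0, 0, 0, 0]])

```text
time: 14.6
tool_pos: [0.5163, -0.1677, 0.0281]
tool_rot: [0.018, 0.708, -0.706, -0.013]
contact_force: [-1.0, 0.4, -3.1]
gripper_width: 0.139
```

```bash
python3 plan.py
```

```text
pose [ 516.3 -167.7   28.1] -89.87 tilt [-0.045 -0.007 -0.999] F [-1.   0.4 -3.1] w 0.139 t 14.6
```

>>> step_arm(steps=[[0, 0, 0, 0], [0, 0, 0, 0], [0, 0, 0, 0]], claw=38)

```text
time: 14.9
tool_pos: [0.5156, -0.1677, 0.0262]
tool_rot: [0.018, 0.708, -0.706, -0.014]
contact_force: [-1.0, -0.5, -0.5]
gripper_width: 0.381
```

>>> step_arm(steps=[[0, 0, -20, 0], [0, 0, -40, 0], [0, 0, -40, 0], [0, 0, -40, 0], [0, 0, -40, 0], [0, 0, 0, 0]])

```text
time: 15.5
tool_pos: [0.5226, -0.1662, 0.2081]
tool_rot: [0.02, 0.708, -0.706, -0.017]
contact_force: [0.8, -0.4, 1.0]
gripper_width: 0.378
```

```bash
python3 plan.py "[[560,80,220,0,42],[609,161,110,30,42]]"; python3 -c "
from h import *
brushes(tag='c')"
```

```text
pose [ 522.6 -166.2  208.1] -89.87 tilt [-0.052 -0.004 -0.999] F [ 0.8 -0.4  1. ] w 0.378 t 15.5
wp [560, 80, 220, 0, 42] 12
wp [609, 161, 110, 30, 42] 16
[[-21, -3, -1, -7.5], [-20, -6, -1, -7.5], [-19, -8, -1, -7.5], [-18, -11, -1, -7.5], [-16, -13, -1, -7.5], [-14, -15, -1, -7.5], [-12, -17, -1, -7.5], [-10, -18, -1, -7.5]]
[[-8, -19, -1, -7.5], [-5, -20, -1, -7.5], [-2, -21, -1, -7.4], [1, -20, -1, -7.5], [12, -20, 28, -7.5], [15, -19, 27, -7.5], [17, -16, 28, -7.5], [19, -15, 27, -7.5]]
top [167 197  20  51] o [616.5 335. ] head 11.7 ball True L 148 npx 360 ztop 0.03
top [222 201  33  47] o [607.7 158.2] head 30.2 ball False L 146 npx 337 ztop 0.027
top [367 251  13  11] o [ 520.8 -220.5] head 133.3 ball True L 35 npx 80 ztop 0.046
top [334 252  25  10] o [ 514.  -132.8] head -90.7 ball True L 67 npx 107 ztop 0.053
top [277 286  15  32] o [387.4  35.3] head 0.4 ball True L 86 npx 335 ztop 0.034
side [340 198  11  23] o [ 514.4 -186.3] head -90.5 ball True L 113 npx 115 ztop 0.047
side [355 269  32  15] o [388.5  46.6] head 0.4 ball True L 87 npx 321 ztop 0.03
side [260 288  52  23] o [608.1 162. ] head 30.2 ball False L 142 npx 359 ztop 0.026
side [239 344  56  14] o [616.8 339.5] head 11.0 ball True L 143 npx 440 ztop 0.029
```

>>> step_arm(steps=[[-21, -3, -1, -7.5], [-20, -6, -1, -7.5], [-19, -8, -1, -7.5], [-18, -11, -1, -7.5], [-16, -13, -1, -7.5], [-14, -15, -1, -7.5], [-12, -17, -1, -7.5], [-10, -18, -1, -7.5]], claw=60)

```text
time: 16.4
tool_pos: [0.5341, 0.0052, 0.188]
tool_rot: [0.007, 0.97, -0.24, -0.045]
contact_force: [0.7, 0.6, -0.4]
gripper_width: 0.6
```

>>> step_arm(steps=[[-8, -19, -1, -7.5], [-5, -20, -1, -7.5], [-2, -21, -1, -7.4], [1, -20, -1, -7.5], [12, -20, 20, -7.5], [15, -19, 20, -7.5], [17, -16, 20, -7.5], [0, 0, 0, 0]])

```text
time: 17.2
tool_pos: [0.5591, 0.1574, 0.1058]
tool_rot: [-0.017, 0.971, 0.233, -0.059]
contact_force: [-0.4, -0.1, -0.6]
gripper_width: 0.604
```

```bash
python3 plan.py "[[609,161,60,30,35]]"
```

```text
pose [559.1 157.4 105.8] 27.21 tilt [-0.122  0.006 -0.993] F [-0.4 -0.1 -0.6] w 0.604 t 17.2
wp [609, 161, 60, 30, 35] 2
[[23, 10, 23, -1.4], [23, 10, 23, -1.4]]
```

>>> step_arm(steps=[[15, 7, -5, -0.5], [15, 7, -5, -0.5], [15, 6, -5, -0.5], [0, 0, 0, 0]])

```text
time: 17.6
tool_pos: [0.6053, 0.1583, 0.1068]
tool_rot: [-0.018, 0.968, 0.243, -0.066]
contact_force: [0.3, 0.6, 0.5]
gripper_width: 0.599
```

>>> step_arm(steps=[[0, 0, 10, 0], [0, 0, 10, 0], [0, 0, 10, 0], [0, 0, 10, 0], [0, 0, 0, 0]])

```text
time: 18.1
tool_pos: [0.5942, 0.1564, 0.0603]
tool_rot: [-0.018, 0.968, 0.241, -0.07]
contact_force: [0.2, 0.1, 1.0]
gripper_width: 0.601
```

```bash
python3 plan.py "[[609,161,60,30,35]]"; python3 -c "
from plant import state
print(state()['joint_pos'])"
```

```text
pose [594.2 156.4  60.3] 28.24 tilt [-0.144  0.001 -0.99 ] F [0.2 0.1 1. ] w 0.601 t 18.1
wp [609, 161, 60, 30, 35] 1
[[15, 3, 0, -1.8]]
[0.1276317  0.27610274 1.6677414  0.01961219 1.34136258 1.2040962 ]
```

>>> step_arm(steps=[[0, 0, -40, 0], [0, 0, -40, 0], [0, 0, 0, 0], [0, 0, 0, 0]])

```text
time: 18.5
tool_pos: [0.6032, 0.1563, 0.1385]
tool_rot: [-0.018, 0.968, 0.241, -0.073]
contact_force: [0.0, 1.0, -1.7]
gripper_width: 0.602
```

>>> step_arm(steps=[[-40, 0, 0, 0], [-40, 0, 0, 0], [0, 0, 0, 0], [0, 0, 0, 0]])

```text
time: 18.9
tool_pos: [0.5284, 0.1178, 0.1434]
tool_rot: [-0.019, 0.967, 0.241, -0.077]
contact_force: [-0.5, -0.3, 0.1]
gripper_width: 0.603
```

>>> step_arm(steps=[[40, 0, 0, 0], [40, 0, 0, 0], [0, 0, 0, 0], [0, 0, 0, 0]])

```text
time: 19.3
tool_pos: [0.5984, 0.157, 0.126]
tool_rot: [-0.019, 0.967, 0.241, -0.081]
contact_force: [0.4, 0.9, -0.3]
gripper_width: 0.602
```

>>> step_arm(steps=[[-12, 0, 0, 0], [-12, 0, 0, 0], [-12, 0, 0, 0], [-12, 0, 0, 0], [-12, 0, 0, 0], [-12, 0, 0, 0], [0, 0, 0, 0]])

```text
time: 20.0
tool_pos: [0.5261, 0.1184, 0.1392]
tool_rot: [-0.019, 0.967, 0.24, -0.081]
contact_force: [0.0, -0.4, -0.1]
gripper_width: 0.6
```

>>> step_arm(steps=[[12, 0, 0, 0], [0, 0, 0, 0], [12, 0, 0, 0], [0, 0, 0, 0], [12, 0, 0, 0], [0, 0, 0, 0]])

```text
time: 20.6
tool_pos: [0.5602, 0.1365, 0.1345]
tool_rot: [-0.019, 0.967, 0.24, -0.08]
contact_force: [0.7, -0.1, -0.4]
gripper_width: 0.6
```

>>> step_arm(steps=[[0, 0, 0, 5], [0, 0, 0, 5], [0, 0, 0, 5], [0, 0, 0, 0], [0, 0, 0, 0]])

```text
time: 21.1
tool_pos: [0.5595, 0.1366, 0.133]
tool_rot: [-0.007, 0.991, 0.109, -0.084]
contact_force: [-0.6, -1.0, -0.5]
gripper_width: 0.603
```

>>> step_arm(steps=[[0, 0, 0, -5], [0, 0, 0, -5], [0, 0, 0, -5], [0, 0, 0, 0], [0, 0, 0, 0]])

```text
time: 21.6
tool_pos: [0.559, 0.1364, 0.1327]
tool_rot: [-0.019, 0.966, 0.245, -0.082]
contact_force: [-0.3, -0.2, 0.8]
gripper_width: 0.601
```

>>> step_arm(steps=[[0, 0, -18, 0], [0, 0, -18, 0], [0, 0, -18, 0], [0, 0, -18, 0], [0, 0, -18, 0], [0, 0, 0, 0]])

```text
time: 22.2
tool_pos: [0.5735, 0.1366, 0.2229]
tool_rot: [-0.019, 0.966, 0.242, -0.084]
contact_force: [0.5, -0.0, -0.1]
gripper_width: 0.598
```

>>> step_arm(steps=[[0, 0, 18, 0], [0, 0, 18, 0], [0, 0, 18, 0], [0, 0, 18, 0], [0, 0, 18, 0], [0, 0, 0, 0]])

```text
time: 22.8
tool_pos: [0.5499, 0.1355, 0.1179]
tool_rot: [-0.019, 0.966, 0.24, -0.091]
contact_force: [-0.6, -0.0, -0.4]
gripper_width: 0.599
```

>>> step_arm(steps=[[0, 0, 40, 0], [0, 0, 0, 0], [0, 0, -40, 0], [0, 0, 0, 0], [0, 0, 40, 0], [0, 0, 0, 0], [0, 0, -40, 0], [0, 0, 0, 0]])

```text
time: 23.6
tool_pos: [0.5507, 0.1356, 0.1228]
tool_rot: [-0.019, 0.966, 0.24, -0.091]
contact_force: [0.5, 0.5, 0.8]
gripper_width: 0.598
```

>>> step_arm(steps=[[0, 0, -40, 0], [0, 0, 40, 0], [0, 0, -40, 0], [0, 0, 40, 0], [0, 0, -40, 0], [0, 0, 40, 0], [0, 0, 0, 0]])

```text
time: 24.3
tool_pos: [0.5273, 0.133, 0.1249]
tool_rot: [-0.024, 0.963, 0.239, -0.125]
contact_force: [-0.7, -0.4, -1.4]
gripper_width: 0.599
```

>>> step_arm(steps=[[0, 0, 0, 8], [0, 0, 0, -8], [0, 0, 0, 8], [0, 0, 0, -8], [0, 0, 0, 8], [0, 0, 0, -8], [0, 0, 0, 0]])

```text
time: 25.0
tool_pos: [0.543, 0.1346, 0.1486]
tool_rot: [-0.022, 0.965, 0.237, -0.109]
contact_force: [0.7, 0.1, 0.2]
gripper_width: 0.601
```

>>> step_arm(steps=[[0, 30, 0, 0], [0, 30, 0, 0], [0, 0, 0, 0], [0, -30, 0, 0], [0, -30, 0, 0], [0, 0, 0, 0]])

```text
time: 25.6
tool_pos: [0.5528, 0.1354, 0.1629]
tool_rot: [-0.02, 0.968, 0.229, -0.098]
contact_force: [0.0, 0.3, 0.4]
gripper_width: 0.6
```

>>> step_arm(steps=[[5, 0, 0, 0], [5, 0, 0, 0], [5, 0, 0, 0], [5, 0, 0, 0], [5, 0, 0, 0], [5, 0, 0, 0], [5, 0, 0, 0], [0, 0, 0, 0]])

```text
time: 26.4
tool_pos: [0.5889, 0.1515, 0.1585]
tool_rot: [-0.019, 0.969, 0.227, -0.096]
contact_force: [0.1, -0.5, 0.2]
gripper_width: 0.599
```

>>> step_arm(steps=[[0, 0, 40, 0], [0, 0, -40, 0], [0, 0, 40, 0], [0, 0, -40, 0], [0, 0, 40, 0], [0, 0, -40, 0], [0, 0, 0, 0]])

```text
time: 27.1
tool_pos: [0.554, 0.1467, 0.1424]
tool_rot: [-0.025, 0.962, 0.225, -0.151]
contact_force: [2.2, 0.6, 2.2]
gripper_width: 0.605
```

>>> step_arm(steps=[[0, 0, 0, 8], [0, 0, 0, -8], [0, 0, 0, 8], [0, 0, 0, -8], [0, 0, 0, 8], [0, 0, 0, -8], [0, 0, 0, 0]])

```text
time: 27.8
tool_pos: [0.5486, 0.1458, 0.1374]
tool_rot: [-0.025, 0.962, 0.223, -0.157]
contact_force: [-0.4, -0.3, -0.2]
gripper_width: 0.598
```

>>> step_arm(steps=[[0, 0, 0, -8], [0, 0, 0, 8], [0, 0, 0, -8], [0, 0, 0, 8], [0, 0, 0, -8], [0, 0, 0, 8], [0, 0, 0, 0]])

```text
time: 28.5
tool_pos: [0.5483, 0.1456, 0.1373]
tool_rot: [-0.024, 0.964, 0.215, -0.157]
contact_force: [-0.4, -0.1, 0.3]
gripper_width: 0.601
```

```bash
python3 plan.py
```

```text
pose [548.3 145.6 137.3] 26.2 tilt [-0.313 -0.022 -0.949] F [-0.4 -0.1  0.3] w 0.601 t 28.5
```

>>> step_arm(steps=[[0, 30, 0, 0], [0, 30, 0, 0], [0, 0, 0, 0], [0, -30, 0, 0], [0, -30, 0, 0], [0, 0, 0, 0], [0, 0, 0, 0]])

```text
time: 29.2
tool_pos: [0.5478, 0.1462, 0.1374]
tool_rot: [-0.025, 0.963, 0.218, -0.157]
contact_force: [-0.5, 0.2, 0.0]
gripper_width: 0.598
```

>>> step_arm(steps=[[30, 0, 0, 0], [-30, 0, 0, 0], [30, 0, 0, 0], [-30, 0, 0, 0], [0, 0, 0, 0], [0, 0, 0, 0]])

```text
time: 29.8
tool_pos: [0.5383, 0.143, 0.1149]
tool_rot: [-0.027, 0.959, 0.217, -0.178]
contact_force: [0.3, -0.7, -0.3]
gripper_width: 0.599
```

>>> step_arm(steps=[[-30, 0, 0, 0], [30, 0, 0, 0], [-30, 0, 0, 0], [30, 0, 0, 0], [0, 0, 0, 0], [0, 0, 0, 0]])

```text
time: 30.4
tool_pos: [0.5317, 0.1409, 0.1092]
tool_rot: [-0.027, 0.958, 0.216, -0.184]
contact_force: [0.9, 1.1, 0.0]
gripper_width: 0.6
```

>>> step_arm(steps=[[0, 0, -50, 0], [0, 0, -50, 0], [0, 0, 0, 0], [0, 0, 0, 0], [0, 0, 0, 0]])

```text
time: 30.9
tool_pos: [0.5698, 0.143, 0.2095]
tool_rot: [-0.027, 0.959, 0.216, -0.18]
contact_force: [0.7, 0.6, 0.1]
gripper_width: 0.6
```

>>> step_arm(steps=[[-30, 0, -30, 0], [30, 0, 30, 0], [-30, 0, -30, 0], [30, 0, 30, 0], [0, 0, 0, 0], [0, 0, 0, 0]])

```text
time: 31.5
tool_pos: [0.5644, 0.1402, 0.2038]
tool_rot: [-0.028, 0.957, 0.215, -0.193]
contact_force: [-0.6, -0.6, 1.5]
gripper_width: 0.603
```

>>> step_arm(steps=[[-30, 0, 30, 0], [30, 0, -30, 0], [-30, 0, 30, 0], [30, 0, -30, 0], [0, 0, 0, 0], [0, 0, 0, 0]])

```text
time: 32.1
tool_pos: [0.5298, 0.1396, 0.1645]
tool_rot: [-0.035, 0.942, 0.212, -0.257]
contact_force: [-0.1, -0.0, 0.1]
gripper_width: 0.598
```

```bash
python3 plan.py;  python3 -c "
from plant import state
print(state()['joint_pos'])"
```

```text
pose [529.8 139.6 164.5] 28.17 tilt [-0.5   -0.043 -0.865] F [-0.1 -0.   0.1] w 0.598 t 32.1
[0.11425945 0.2721521  1.54656855 0.01504165 1.84796504 1.24358767]
```

>>> step_arm(steps=[[48, 0, 0, 0], [0, 0, 0, 0], [-10, 0, 0, 0], [-10, 0, 0, 0], [-10, 0, 0, 0], [-10, 0, 0, 0], [-8, 0, 0, 0], [0, 0, 0, 0]])

```text
time: 32.9
tool_pos: [0.5307, 0.1372, 0.1786]
tool_rot: [-0.034, 0.945, 0.211, -0.247]
contact_force: [0.6, 0.3, -0.4]
gripper_width: 0.599
```

>>> step_arm(steps=[[-48, 0, 0, 0], [0, 0, 0, 0], [10, 0, 0, 0], [10, 0, 0, 0], [10, 0, 0, 0], [10, 0, 0, 0], [8, 0, 0, 0], [0, 0, 0, 0]])

```text
time: 33.7
tool_pos: [0.5333, 0.1392, 0.1727]
tool_rot: [-0.034, 0.944, 0.212, -0.249]
contact_force: [0.0, 0.4, 0.0]
gripper_width: 0.601
```

>>> step_arm(steps=[[0, 0, -48, 0], [0, 0, 0, 0], [0, 0, 10, 0], [0, 0, 10, 0], [0, 0, 10, 0], [0, 0, 10, 0], [0, 0, 8, 0], [0, 0, 0, 0]])

```text
time: 34.5
tool_pos: [0.527, 0.139, 0.1638]
tool_rot: [-0.035, 0.943, 0.212, -0.256]
contact_force: [-0.2, 0.0, 0.1]
gripper_width: 0.602
```

>>> step_arm(steps=[[0, 0, 48, 0], [0, 0, 0, 0], [0, 0, -10, 0], [0, 0, -10, 0], [0, 0, -10, 0], [0, 0, -10, 0], [0, 0, -8, 0], [0, 0, 0, 0]])

```text
time: 35.3
tool_pos: [0.5327, 0.1394, 0.1724]
tool_rot: [-0.034, 0.944, 0.212, -0.251]
contact_force: [0.8, -0.7, 0.2]
gripper_width: 0.596
```

>>> step_arm(steps=[[0, 0, -48, 0], [0, 0, 0, 0], [0, 0, 16, 0], [0, 0, 0, 0], [0, 0, 16, 0], [0, 0, 0, 0], [0, 0, 16, 0], [0, 0, 0, 0]])

```text
time: 36.1
tool_pos: [0.5288, 0.139, 0.1679]
tool_rot: [-0.035, 0.943, 0.212, -0.254]
contact_force: [-0.5, 0.0, -0.6]
gripper_width: 0.601
```

>>> step_arm(steps=[[-48, 0, 0, 0], [0, 0, 0, 0], [16, 0, 0, 0], [0, 0, 0, 0], [16, 0, 0, 0], [0, 0, 0, 0], [16, 0, 0, 0], [0, 0, 0, 0]])

```text
time: 36.9
tool_pos: [0.5296, 0.1386, 0.1692]
tool_rot: [-0.035, 0.943, 0.212, -0.256]
contact_force: [-0.8, 0.1, -0.6]
gripper_width: 0.602
```

>>> step_arm(steps=[[0, 0, 0, 8.5], [0, 0, 0, 8.5], [0, 0, 0, 8.5], [0, 0, 0, 0], [0, 0, 0, -8.5], [0, 0, 0, -8.5], [0, 0, 0, -8.5], [0, 0, 0, 0]])

```text
time: 37.7
tool_pos: [0.5283, 0.1367, 0.1752]
tool_rot: [-0.034, 0.942, 0.215, -0.255]
contact_force: [-0.1, 1.2, 0.1]
gripper_width: 0.599
```

>>> step_arm(steps=[[34, 0, 34, 0], [0, 0, 0, 0], [-7, 0, -7, 0], [-7, 0, -7, 0], [-7, 0, -7, 0], [-7, 0, -7, 0], [-6, 0, -6, 0], [0, 0, 0, 0]])

```text
time: 38.5
tool_pos: [0.5303, 0.1345, 0.1889]
tool_rot: [-0.033, 0.944, 0.213, -0.249]
contact_force: [-0.1, 1.4, 0.5]
gripper_width: 0.6
```

>>> step_arm(steps=[[45, 0, 0, 0], [45, 0, 0, 0], [0, 0, 0, 0], [-18, 0, 0, 0], [-18, 0, 0, 0], [-18, 0, 0, 0], [-18, 0, 0, 0], [-18, 0, 0, 0]])

```text
time: 39.3
tool_pos: [0.5284, 0.1337, 0.1875]
tool_rot: [-0.033, 0.944, 0.212, -0.252]
contact_force: [-0.4, 0.1, -0.4]
gripper_width: 0.598
```

>>> step_arm(steps=[[0, 0, 0, 0], [0, 0, 0, 0], [48, 0, 0, 0], [-24, 0, 0, 0], [-24, 0, 0, 0], [0, 0, 0, 0], [0, 0, 0, 0]])

```text
time: 40.0
tool_pos: [0.5264, 0.1338, 0.1716]
tool_rot: [-0.034, 0.94, 0.211, -0.264]
contact_force: [-0.3, -0.7, 0.1]
gripper_width: 0.601
```

>>> step_arm(steps=[[48, 0, 0, 0], [0, 0, 0, 0], [0, 0, 0, 0], [-6, 0, 0, 0], [-14, 0, 0, 0], [-14, 0, 0, 0], [-14, 0, 0, 0], [0, 0, 0, 0]])

```text
time: 40.8
tool_pos: [0.5267, 0.1338, 0.1779]
tool_rot: [-0.034, 0.942, 0.211, -0.259]
contact_force: [0.4, -0.9, 0.1]
gripper_width: 0.603
```

>>> step_arm(steps=[[25, 0, 41, 0], [0, 0, 0, 0], [-10, 0, 0, 0], [-10, 0, 0, 0], [-5, 0, -10, 0], [0, 0, -10, 0], [0, 0, -10, 0], [0, 0, -10, 0]])

```text
time: 41.6
tool_pos: [0.5297, 0.1324, 0.193]
tool_rot: [-0.033, 0.945, 0.211, -0.249]
contact_force: [0.1, -0.4, -0.4]
gripper_width: 0.603
```

>>> step_arm(steps=[[0, 0, 0, 0], [0, 0, 0, 0], [48, 0, 0, 0], [-10, 0, 0, 0], [-10, 0, 0, 0], [-10, 0, 0, 0], [-10, 0, 0, 0], [-8, 0, 0, 0]])

```text
time: 42.4
tool_pos: [0.5277, 0.1314, 0.19]
tool_rot: [-0.033, 0.944, 0.211, -0.253]
contact_force: [-0.4, 0.9, -0.1]
gripper_width: 0.597
```

```bash
python3 plan.py;  python3 -c "
from plant import state
print(state()['joint_pos'])"
```

```text
pose [527.7 131.4 190. ] 27.92 tilt [-0.492 -0.045 -0.87 ] F [-0.4  0.9 -0.1] w 0.597 t 42.4
[0.10385651 0.23549715 1.54325587 0.00681655 1.87922563 1.23504791]
```

```bash
cat > plan.py <<'E'
import sys,json,numpy as np
from plant import state
from scipy.spatial.transform import Rotation as R
def pose():
    s=state(); q=s["tool_rot"]; M=R.from_quat([q[1],q[2],q[3],q[0]]).as_matrix()
    return np.array(s["tool_pos"])*1000,np.degrees(np.arctan2(M[1,0]-M[0,1]*-1,M[0,0]-M[1,1])),M,s
def rows(wps):
    "world waypoints (x,y,z[mm],yaw[,max step]) -> rounded tool rows"
    p,y,M,s=pose(); out=[]
    for w in wps:
        t=np.array(w[:3],float); st=w[4] if len(w)>4 else 45
        dy=(w[3]-y+180)%360-180
        n=int(max(1,np.ceil(np.linalg.norm(t-p)/st),np.ceil(abs(dy)/8)))
        for i in range(n):
            a=((w[3]-y+180)%360-180)/(n-i); d=M.T@(t-p)/(n-i)
            r=[int(round(k)) for k in d]+[round(-a,1)]
            p=p+M@np.array(r[:3]); y-=r[3]; M=M@R.from_euler("z",r[3],degrees=True).as_matrix(); out.append(r)
    for i in range(0,len(out),8): print(json.dumps(out[i:i+8]))
if __name__=="__main__":
    p,y,M,s=pose(); print("pose",p.round(1),"yaw",round(y,2),"tilt",M[:,2].round(3),"F",s["contact_force"].round(1),"w",round(s["gripper_width"],3),"t",round(s["time"],2),"q",s["joint_pos"].round(3), "pitch err",round(s["joint_pos"][[1,2,4]].sum()-np.pi,3))
    if len(sys.argv)>1: rows(json.loads(sys.argv[1]))
E
python3 plan.py "[[527,131,330,28,45],[900,160,330,28,45]]"
```

```text
pose [527.7 131.4 190. ] yaw 25.21 tilt [-0.492 -0.045 -0.87 ] F [-0.4  0.9 -0.1] w 0.597 t 42.4 q [0.104 0.235 1.543 0.007 1.879 1.235] pitch err 0.516
[[-16, -6, -30, -0.7], [-16, -6, -30, -0.7], [-17, -6, -31, -0.7], [-16, -7, -30, -0.7], [33, 15, -21, 0.0], [33, 14, -21, 0.0], [33, 15, -20, 0.0], [33, 14, -21, 0.0]]
[[33, 15, -20, 0.0], [33, 14, -21, 0.0], [33, 15, -20, 0.0], [33, 14, -21, 0.0], [34, 15, -20, 0.0]]
```

>>> step_arm(steps=[[-16, -6, -30, 0], [-16, -6, -30, 0], [-17, -6, -31, 0], [-16, -7, -30, 0], [33, 15, -21, 0], [33, 14, -21, 0], [33, 15, -20, 0], [33, 14, -21, 0]])

```text
time: 43.2
tool_pos: [0.6861, 0.1351, 0.3627]
tool_rot: [-0.031, 0.947, 0.211, -0.238]
contact_force: [1.3, -0.6, 0.6]
gripper_width: 0.601
```

>>> step_arm(steps=[[33, 15, -20, 0], [33, 14, -21, 0], [33, 15, -20, 0], [33, 14, -21, 0], [34, 15, -20, 0], [0, 0, 0, 0]])

```text
time: 43.8
tool_pos: [0.839, 0.1314, 0.3558]
tool_rot: [-0.031, 0.951, 0.21, -0.226]
contact_force: [0.1, -0.3, -1.3]
gripper_width: 0.603
```

```bash
python3 plan.py "[[1000,170,330,28,45]]"
```

```text
pose [839.  131.4 355.8] yaw 24.92 tilt [-0.444 -0.036 -0.896] F [ 0.1 -0.3 -1.3] w 0.603 t 43.8 q [ 0.07   1.08   0.06  -0.008  2.462  1.2  ] pitch err 0.461
[[39, 8, -12, -0.8], [39, 8, -13, -0.8], [39, 9, -12, -0.7], [39, 9, -13, -0.8]]
```

>>> step_arm(steps=[[17, 4, -6, 0], [17, 4, -6, 0], [17, 4, -6, 0], [17, 4, -6, 0], [0, 0, 0, 0]])

```text
time: 44.3
tool_pos: [0.8548, 0.1384, 0.3396]
tool_rot: [-0.029, 0.956, 0.211, -0.202]
contact_force: [0.8, -0.6, -0.3]
gripper_width: 0.604
```

```bash
python3 plan.py "[[1000,170,330,28,45]]"
```

```text
pose [854.8 138.4 339.6] yaw 24.91 tilt [-0.399 -0.029 -0.917] F [ 0.8 -0.6 -0.3] w 0.604 t 44.3 q [0.075 1.094 0.056 0.    2.403 1.211] pitch err 0.411
[[34, 7, -13, -0.8], [34, 8, -12, -0.8], [34, 8, -13, -0.7], [34, 9, -12, -0.8]]
```

>>> step_arm(steps=[[17, 4, -6, 0], [17, 4, -6, 0], [17, 4, -6, 0], [17, 4, -6, 0], [17, 4, -6, 0], [17, 4, -6, 0], [17, 4, -6, 0], [17, 4, -6, 0]])

```text
time: 45.1
tool_pos: [0.8874, 0.1507, 0.2915]
tool_rot: [-0.027, 0.963, 0.212, -0.164]
contact_force: [-0.2, -0.1, 0.3]
gripper_width: 0.601
```

```bash
python3 plan.py "[[1050,170,330,28,45]]"
```

```text
pose [887.4 150.7 291.5] yaw 24.85 tilt [-0.327 -0.017 -0.945] F [-0.2 -0.1  0.3] w 0.601 t 45.1 q [0.082 1.135 0.056 0.014 2.285 1.227] pitch err 0.334
[[34, 11, -22, -0.8], [34, 11, -23, -0.8], [33, 12, -22, -0.8], [34, 12, -23, -0.8]]
```

>>> step_arm(steps=[[18, 4, -14, 0], [18, 4, -14, 0], [18, 4, -14, 0], [18, 4, -14, 0], [18, 4, -14, 0], [18, 4, -14, 0], [18, 4, -14, 0], [18, 4, -14, 0]])

```text
time: 45.9
tool_pos: [0.9074, 0.159, 0.3066]
tool_rot: [-0.026, 0.971, 0.213, -0.111]
contact_force: [-0.1, 0.2, -0.9]
gripper_width: 0.6
```

>>> step_arm(steps=[[18, 4, -14, 0], [18, 4, -14, 0], [18, 4, -14, 0], [18, 4, -14, 0], [0, 0, 0, 0]])

```text
time: 46.4
tool_pos: [0.916, 0.1624, 0.3219]
tool_rot: [-0.025, 0.973, 0.213, -0.083]
contact_force: [-0.1, -0.1, -0.4]
gripper_width: 0.604
```

```bash
python3 plan.py "[[1050,170,330,28,45]]"
```

```text
pose [916.  162.4 321.9] yaw 24.64 tilt [-0.171  0.013 -0.985] F [-0.1 -0.1 -0.4] w 0.604 t 46.4 q [0.087 1.093 0.055 0.033 2.164 1.244] pitch err 0.17
[[41, 16, -10, -1.1], [40, 16, -10, -1.1], [40, 18, -11, -1.2]]
```

>>> step_arm(steps=[[18, 4, -12, 0], [18, 4, -12, 0], [18, 4, -12, 0], [18, 4, -12, 0], [18, 4, -12, 0], [18, 4, -12, 0], [18, 4, -12, 0], [18, 4, -12, 0]])

```text
time: 47.2
tool_pos: [0.9341, 0.1687, 0.345]
tool_rot: [-0.023, 0.977, 0.212, -0.03]
contact_force: [-0.3, 0.7, 0.4]
gripper_width: 0.601
```

>>> step_arm(steps=[[18, 4, -10, 0], [18, 4, -10, 0], [18, 4, -10, 0], [18, 4, -10, 0], [0, 0, 0, 0]])

```text
time: 47.7
tool_pos: [0.9438, 0.172, 0.357]
tool_rot: [-0.022, 0.977, 0.212, -0.003]
contact_force: [0.1, 0.1, 1.1]
gripper_width: 0.603
```

```bash
python3 plan.py "[[609,160,150,30,25]]"; python3 -c "
from h import *
brushes(tag='d')"
```

```text
pose [943.8 172.  357. ] yaw 24.44 tilt [-0.016  0.042 -0.999] F [0.1 0.1 1.1] w 0.603 t 47.7 q [0.09  1.052 0.055 0.049 2.045 1.256] pitch err 0.011
[[-19, -7, 13, -0.3], [-19, -8, 13, -0.4], [-19, -8, 13, -0.3], [-19, -8, 13, -0.4], [-19, -8, 13, -0.3], [-19, -8, 13, -0.4], [-19, -8, 13, -0.3], [-19, -8, 13, -0.4]]
[[-19, -8, 13, -0.3], [-19, -8, 14, -0.4], [-19, -9, 13, -0.3], [-19, -9, 14, -0.4], [-19, -9, 13, -0.3], [-19, -9, 14, -0.4], [-19, -9, 13, -0.3], [-20, -8, 14, -0.4]]
top [167 197  20  51] o [615.7 334.8] head 11.9 ball True L 146 npx 362 ztop 0.03
top [334 252  51  10] o [ 514.  -169.2] head -89.6 ball True L 140 npx 286 ztop 0.051
top [277 286  15  32] o [399.3  34.9] head -178.1 ball True L 87 npx 332 ztop 0.035
side [340 198  11  24] o [ 515.3 -186. ] head -90.7 ball True L 115 npx 100 ztop 0.047
side [355 268  33  16] o [387.8  46.3] head 0.9 ball True L 89 npx 320 ztop 0.03
side [260 288  52  23] o [607.8 162.1] head 30.1 ball False L 143 npx 357 ztop 0.027
side [239 344  56  15] o [616.9 339.8] head 11.0 ball True L 144 npx 442 ztop 0.03
```

>>> step_arm(steps=[[-19, -7, 13, -0.3], [-19, -8, 13, -0.4], [-19, -8, 13, -0.3], [-19, -8, 13, -0.4], [-19, -8, 13, -0.3], [-19, -8, 13, -0.4], [-19, -8, 13, -0.3], [-19, -8, 13, -0.4]])

```text
time: 48.6
tool_pos: [0.7795, 0.1666, 0.2433]
tool_rot: [-0.023, 0.972, 0.235, -0.005]
contact_force: [1.0, -0.1, -0.3]
gripper_width: 0.599
```

>>> step_arm(steps=[[-19, -8, 13, -0.3], [-19, -8, 14, -0.4], [-19, -9, 13, -0.3], [-19, -9, 14, -0.4], [-19, -9, 13, -0.3], [-19, -9, 14, -0.4], [-12, -6, 8, -0.3], [0, 0, 0, 0]])

```text
time: 49.4
tool_pos: [0.628, 0.161, 0.1496]
tool_rot: [-0.023, 0.966, 0.256, -0.008]
contact_force: [0.3, -0.1, 0.2]
gripper_width: 0.596
```

```bash
python3 plan.py "[[609,160,50,30,20]]"
```

```text
pose [628.  161.  149.6] yaw 29.71 tilt [-0.027  0.041 -0.999] F [ 0.3 -0.1  0.2] w 0.596 t 49.4 q [0.117 0.178 1.618 0.044 1.369 1.16 ] pitch err 0.022
[[-3, -1, 17, -0.0], [-3, -1, 17, -0.1], [-3, 0, 16, -0.0], [-3, -1, 17, -0.1], [-2, 0, 16, -0.0], [-3, -1, 17, -0.1]]
```

>>> step_arm(steps=[[-3, -1, 17, 0], [-3, -1, 17, 0], [-3, 0, 16, 0], [-3, -1, 17, 0], [-2, 0, 16, 0], [-3, -1, 17, 0], [0, 0, 0, 0]])

```text
time: 50.1
tool_pos: [0.6111, 0.1597, 0.0432]
tool_rot: [-0.023, 0.966, 0.256, -0.006]
contact_force: [-0.5, 0.1, 0.1]
gripper_width: 0.598
```

```bash
python3 plan.py "[[609,161,7,30,12]]"
```

```text
pose [611.1 159.7  43.2] yaw 29.63 tilt [-0.023  0.041 -0.999] F [-0.5  0.1  0.1] w 0.598 t 50.1 q [0.119 0.256 1.72  0.047 1.185 1.154] pitch err 0.019
[[0, 0, 9, -0.1], [0, 0, 9, -0.1], [-1, 0, 9, -0.1], [0, -1, 9, -0.1]]
```

>>> step_arm(steps=[[0, 0, 9, 0], [0, 0, 9, 0], [-1, 0, 9, 0], [0, -1, 8, 0], [0, 0, 0, 0], [0, 0, 0, 0]])

```text
time: 50.7
tool_pos: [0.6112, 0.1617, 0.0068]
tool_rot: [-0.022, 0.967, 0.256, -0.004]
contact_force: [0.7, -0.1, 0.3]
gripper_width: 0.602
```

>>> step_arm(steps=[[0, 0, 0, 0], [0, 0, 0, 0], [0, 0, 0, 0], [0, 0, 0, 0], [0, 0, 0, 0], [0, 0, 0, 0]], claw=0)

```text
time: 51.3
tool_pos: [0.6123, 0.1618, 0.0086]
tool_rot: [-0.022, 0.967, 0.256, -0.003]
contact_force: [-0.3, -0.0, -0.6]
gripper_width: 0.135
```

>>> step_arm(steps=[[0, 0, -12, 0], [0, 0, -20, 0], [0, 0, -20, 0], [0, 0, -20, 0], [0, 0, -20, 0], [0, 0, -20, 0], [0, 0, -20, 0], [0, 0, -20, 0]])

```text
time: 52.1
tool_pos: [0.6125, 0.1549, 0.1669]
tool_rot: [-0.023, 0.966, 0.256, -0.006]
contact_force: [0.1, 1.1, -0.8]
gripper_width: 0.134
```

>>> step_arm(steps=[[0, 0, -20, 0], [0, 0, -20, 0], [0, 0, 0, 0]])

```text
time: 52.4
tool_pos: [0.6154, 0.1532, 0.2156]
tool_rot: [-0.022, 0.967, 0.256, -0.001]
contact_force: [0.2, -1.3, 0.5]
gripper_width: 0.14
```

```bash
python3 plan.py "[[578,-162,215,90,25]]"
```

```text
pose [615.4 153.2 215.6] yaw 29.63 tilt [-0.014  0.041 -0.999] F [ 0.2 -1.3  0.5] w 0.14 t 52.4 q [0.108 0.086 1.604 0.043 1.46  1.156] pitch err 0.009
[[-14, 20, -1, -4.6], [-16, 18, -1, -4.6], [-17, 17, -1, -4.7], [-19, 16, -1, -4.6], [-20, 14, -1, -4.7], [-21, 12, -1, -4.6], [-22, 11, -1, -4.7], [-23, 9, -1, -4.6]]
[[-23, 7, -1, -4.7], [-24, 5, -1, -4.6], [-24, 3, -1, -4.7], [-25, 1, 0, -4.6], [-24, -2, -1, -4.7]]
```

>>> step_arm(steps=[[-14, 20, -1, -4.6], [-16, 18, -1, -4.6], [-17, 17, -1, -4.7], [-19, 16, -1, -4.6], [-20, 14, -1, -4.7], [-21, 12, -1, -4.6], [-22, 11, -1, -4.7], [-23, 9, -1, -4.6]])

```text
time: 53.2
tool_pos: [0.5915, -0.0444, 0.2107]
tool_rot: [-0.023, 0.826, 0.563, 0.004]
contact_force: [1.0, -0.6, -0.1]
gripper_width: 0.138
```

>>> step_arm(steps=[[-23, 7, -1, -4.7], [-24, 5, -1, -4.6], [-24, 3, -1, -4.7], [-25, 1, 0, -4.6], [-14, -2, -1, -4.7], [0, 0, 0, 0]])

```text
time: 53.8
tool_pos: [0.5767, -0.1619, 0.2037]
tool_rot: [-0.026, 0.69, 0.723, 0.007]
contact_force: [-0.5, 0.8, -1.0]
gripper_width: 0.134
```

```bash
python3 plan.py "[[578,-161,100,90,20]]"
```

```text
pose [ 576.7 -161.9  203.7] yaw 92.67 tilt [-0.027  0.045 -0.999] F [-0.5  0.8 -1. ] w 0.134 t 53.8 q [-0.412  0.036  1.678  0.031  1.472 -0.463] pitch err 0.043
[[-1, 1, 17, 0.4], [-1, 1, 17, 0.5], [0, 1, 17, 0.4], [-1, 0, 18, 0.5], [0, 1, 17, 0.4], [-1, 0, 18, 0.5]]
```

>>> step_arm(steps=[[-1, 1, 17, 0.4], [-1, 1, 17, 0.5], [0, 1, 17, 0.4], [-1, 0, 18, 0.5], [0, 1, 17, 0.4], [-1, 0, 18, 0.5], [0, 0, 0, 0]])

```text
time: 54.5
tool_pos: [0.5746, -0.1526, 0.0854]
tool_rot: [-0.031, 0.71, 0.703, 0.005]
contact_force: [-1.2, -0.3, -0.8]
gripper_width: 0.14
```

```bash
python3 plan.py "[[578,-161,60,90,12]]"
```

```text
pose [ 574.6 -152.6   85.4] yaw 89.44 tilt [-0.035  0.051 -0.998] F [-1.2 -0.3 -0.8] w 0.14 t 54.5 q [-0.401  0.144  1.77   0.035  1.28  -0.402] pitch err 0.053
[[-3, 1, 8, -0.2], [-3, 2, 8, -0.2], [-4, 1, 9, -0.2]]
```

>>> step_arm(steps=[[-3, 1, 8, 0], [-3, 2, 8, 0], [-3, 1, 8, 0], [0, 0, 0, 0]])

```text
time: 54.9
tool_pos: [0.5783, -0.1593, 0.0589]
tool_rot: [-0.03, 0.71, 0.703, 0.006]
contact_force: [0.7, -1.0, -1.0]
gripper_width: 0.131
```

```bash
python3 plan.py "[[578,-161,45,90,6]]"
python3 - <<'E'
from h import *
f,P,d=save("side","e_side"); g=cv2.resize(f[150:270,265:405],None,fx=5,fy=5,interpolation=cv2.INTER_CUBIC); cv2.imwrite("pics/v4.png",g[:,:,::-1])
E
```

```text
pose [ 578.3 -159.3   58.9] yaw 89.47 tilt [-0.035  0.051 -0.998] F [ 0.7 -1.  -1. ] w 0.131 t 54.9 q [-0.408  0.189  1.769  0.035  1.236 -0.411] pitch err 0.053
[[-1, 0, 5, -0.2], [-1, 0, 4, -0.2], [0, 0, 5, -0.1]]
```

View pics/v4.png

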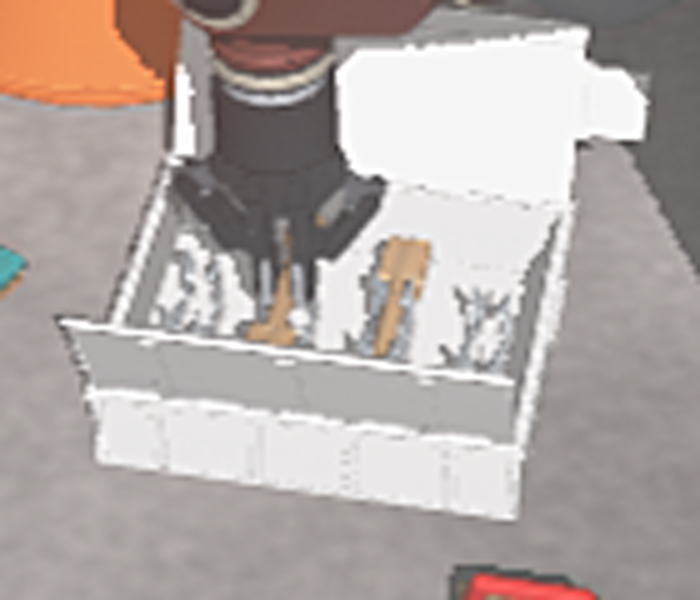

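Held brush at about (285,290) lies over clip pair 3, and the first brush is seated at (400,290). Pressing.

>>> step_arm(steps=[[0, 0, 6, 0], [0, 0, 6, 0], [0, 0, 6, 0], [0, 0, 0, 0]])

```text
time: 55.35
tool_pos: [0.579, -0.1594, 0.0424]
tool_rot: [-0.029, 0.71, 0.703, 0.006]
contact_force: [-1.9, 0.0, 0.2]
gripper_width: 0.133
```

>>> step_arm(steps=[[0, 0, 6, 0], [0, 0, 6, 0]])

```text
time: 55.55
tool_pos: [0.5795, -0.1595, 0.0329]
tool_rot: [-0.028, 0.71, 0.704, 0.006]
contact_force: [-4.2, -0.5, 3.0]
gripper_width: 0.135
```

```bash
python3 plan.py
```

```text
pose [ 579.5 -159.5   32.9] yaw 89.46 tilt [-0.031  0.048 -0.998] F [-4.2 -0.5  3. ] w 0.135 t 55.55 q [-0.407  0.223  1.779  0.034  1.187 -0.411] pitch err 0.048
```

>>> step_arm(steps=[[-2, 0, 5, 0], [0, 0, 4, 0]])

```text
time: 55.75
tool_pos: [0.5793, -0.1605, 0.0275]
tool_rot: [-0.03, 0.71, 0.704, 0.006]
contact_force: [-17.2, 4.6, 37.1]
gripper_width: 0.135
```

>>> step_arm(steps=[[0, 0, 0, 0], [0, 0, 0, 0]])

```text
time: 55.95
tool_pos: [0.5791, -0.1606, 0.0284]
tool_rot: [-0.03, 0.709, 0.704, 0.005]
contact_force: [-1.6, 1.0, 0.2]
gripper_width: 0.133
```

Seated (axis about 0.0358). Release, rise slowly, and look at brush A.

>>> step_arm(steps=[[0, 0, 0, 0], [0, 0, 0, 0], [0, 0, 0, 0]], claw=38)

```text
time: 56.25
tool_pos: [0.5801, -0.1609, 0.0276]
tool_rot: [-0.029, 0.71, 0.704, 0.006]
contact_force: [0.3, -0.8, -0.7]
gripper_width: 0.381
```

>>> step_arm(steps=[[0, 0, -12, 0], [0, 0, -20, 0], [0, 0, -20, 0], [0, 0, -20, 0], [0, 0, -20, 0], [0, 0, -20, 0], [0, 0, -20, 0], [0, 0, -20, 0]])

```text
time: 57.05
tool_pos: [0.5847, -0.1685, 0.1867]
tool_rot: [-0.029, 0.71, 0.704, 0.007]
contact_force: [0.2, 0.5, 0.7]
gripper_width: 0.379
```

>>> step_arm(steps=[[0, 0, -20, 0], [0, 0, -15, 0], [0, 0, 0, 0]])

```text
time: 57.35
tool_pos: [0.5882, -0.1714, 0.2302]
tool_rot: [-0.024, 0.71, 0.704, 0.009]
contact_force: [0.9, 0.6, -0.5]
gripper_width: 0.378
```

```bash
python3 -c "
from h import *
brushes(tag='f')"; python3 plan.py "[[617,150,200,30,22],[617,337,150,12,22]]"
```

```text
top [159 208  20  51] o [585.  356.9] head 12.7 ball True L 146 npx 363 ztop 0.03
top [277 286  15  32] o [387.4  35.7] head 0.1 ball True L 86 npx 344 ztop 0.034
side [320 199  10  20] o [ 577.4 -176.6] head -89.6 ball True L 100 npx 72 ztop 0.047
side [340 198  11  23] o [ 514.4 -186.9] head -90.7 ball True L 118 npx 113 ztop 0.047
side [355 269  32  15] o [388.7  46.5] head 0.8 ball True L 88 npx 318 ztop 0.03
side [248 353  57  15] o [586.2 361.6] head 11.6 ball True L 145 npx 462 ztop 0.03
pose [ 587.  -170.8  227.1] yaw 89.47 tilt [-0.026  0.048 -0.998] F [ 0.1  0.6 -1.3] w 0.386 t 57.45 q [-0.42   0.049  1.625  0.034  1.511 -0.414] pitch err 0.043
[[21, 2, 3, 4.0], [21, 0, 3, 4.0], [21, -1, 3, 4.0], [21, -3, 3, 4.0], [21, -4, 3, 4.0], [21, -6, 3, 3.9], [20, -7, 3, 4.0], [20, -8, 3, 3.9]]
[[19, -10, 3, 4.0], [19, -11, 2, 3.9], [18, -12, 3, 4.0], [17, -13, 2, 3.9], [16, -14, 3, 4.0], [14, -16, 2, 3.9], [14, -17, 3, 4.0], [10, -18, 7, 2.0]]
[[10, -18, 6, 2.0], [9, -18, 7, 2.0], [8, -19, 6, 2.0], [8, -19, 7, 2.0], [7, -19, 6, 2.0], [7, -19, 7, 2.0], [6, -20, 6, 2.0], [5, -19, 7, 2.0]]
```

```bash
python3 plan.py "[[586,100,225,38,22],[586,359,130,12,22]]"
```

```text
pose [ 587.  -170.8  227.1] yaw 89.47 tilt [-0.026  0.048 -0.998] F [ 0.1  0.6 -1.3] w 0.386 t 57.45 q [-0.42   0.049  1.625  0.034  1.511 -0.414] pitch err 0.043
[[21, 0, 1, 4.0], [21, -2, 1, 4.0], [21, -3, 1, 4.0], [20, -5, 1, 3.9], [20, -6, 1, 4.0], [19, -7, 1, 3.9], [19, -9, 1, 4.0], [18, -10, 1, 3.9]]
[[18, -11, 1, 4.0], [17, -12, 2, 3.9], [16, -13, 1, 4.0], [15, -15, 2, 3.9], [13, -15, 1, 4.0], [12, -15, 8, 2.0], [12, -16, 8, 2.0], [11, -16, 8, 2.0]]
[[11, -16, 8, 2.0], [10, -17, 8, 2.0], [9, -17, 8, 2.0], [9, -18, 9, 2.0], [8, -18, 8, 2.0], [7, -18, 9, 2.0], [7, -18, 8, 2.0], [6, -19, 9, 2.0]]
[[6, -19, 8, 2.0], [5, -18, 9, 2.0]]
```

>>> step_arm(steps=[[21, 0, 0, 4.0], [21, -2, 0, 4.0], [21, -3, 0, 4.0], [20, -5, 0, 3.9], [20, -6, 0, 4.0], [19, -7, 0, 3.9], [19, -9, 0, 4.0], [18, -10, 0, 3.9]], claw=60)

```text
time: 58.25
tool_pos: [0.5805, 0.001, 0.2192]
tool_rot: [-0.036, 0.882, 0.47, -0.009]
contact_force: [0.2, -0.4, 0.9]
gripper_width: 0.6
```

>>> step_arm(steps=[[18, -11, 1, 4.0], [17, -12, 1, 3.9], [16, -13, 1, 4.0], [15, -15, 1, 3.9], [13, -15, 1, 4.0], [12, -15, 6, 2.0], [12, -16, 6, 2.0], [11, -16, 6, 2.0]])

```text
time: 59.05
tool_pos: [0.5784, 0.1714, 0.1882]
tool_rot: [-0.036, 0.967, 0.252, -0.029]
contact_force: [0.1, 0.9, 0.3]
gripper_width: 0.599
```

>>> step_arm(steps=[[11, -16, 6, 2.0], [10, -17, 6, 2.0], [9, -17, 6, 2.0], [9, -18, 6, 2.0], [8, -18, 6, 2.0], [7, -18, 6, 2.0], [7, -18, 6, 2.0], [0, 0, 0, 0]])

```text
time: 59.85
tool_pos: [0.5733, 0.3153, 0.1322]
tool_rot: [-0.03, 0.99, 0.127, -0.048]
contact_force: [-0.2, 0.0, 0.7]
gripper_width: 0.598
```

```bash
python3 plan.py "[[586,359,50,12,20]]"
```

```text
pose [573.3 315.3 132.2] yaw 14.67 tilt [-0.103  0.047 -0.994] F [-0.2  0.   0.7] w 0.598 t 59.85 q [0.355 0.241 1.578 0.081 1.404 1.653] pitch err 0.081
[[6, -7, 16, 0.5], [6, -7, 17, 0.5], [6, -7, 16, 0.6], [6, -6, 17, 0.5], [6, -7, 16, 0.6]]
```

>>> step_arm(steps=[[6, -8, 16, 0.4], [6, -9, 17, 0.4], [6, -9, 16, 0.4], [6, -9, 15, 0.4], [6, -8, 12, 0], [0, 0, 0, 0]])

```text
time: 60.45
tool_pos: [0.5804, 0.3637, 0.0469]
tool_rot: [-0.026, 0.992, 0.114, -0.054]
contact_force: [-0.2, 0.3, -0.2]
gripper_width: 0.598
```

```bash
python3 plan.py "[[586,359,8,12,12]]"
```

```text
pose [580.4 363.7  46.9] yaw 13.12 tilt [-0.113  0.039 -0.993] F [-0.2  0.3 -0.2] w 0.598 t 60.45 q [0.418 0.401 1.533 0.085 1.297 1.733] pitch err 0.089
[[2, 2, 9, 0.3], [2, 2, 10, 0.3], [2, 2, 9, 0.3], [2, 2, 10, 0.2]]
```

>>> step_arm(steps=[[2, 2, 9, 0.3], [2, 2, 10, 0.3], [2, 2, 9, 0.3], [2, 2, 9, 0], [0, 0, 0, 0], [0, 0, 0, 0]])

```text
time: 61.05
tool_pos: [0.586, 0.3553, 0.0056]
tool_rot: [-0.025, 0.993, 0.105, -0.055]
contact_force: [0.1, -0.1, 0.5]
gripper_width: 0.598
```

```bash
python3 plan.py "[[586,359,8,12,12]]"
```

```text
pose [586.  355.3   5.6] yaw 12.05 tilt [-0.115  0.038 -0.993] F [ 0.1 -0.1  0.5] w 0.598 t 61.05 q [0.404 0.455 1.54  0.084 1.239 1.733] pitch err 0.092
[[1, -4, -2, 0.0]]
```

>>> step_arm(steps=[[1, -3, -2, 0], [0, 0, 0, 0]])

```text
time: 61.25
tool_pos: [0.5872, 0.3587, 0.0086]
tool_rot: [-0.025, 0.993, 0.105, -0.055]
contact_force: [0.2, 0.3, -0.2]
gripper_width: 0.6
```

>>> step_arm(steps=[[0, 0, 0, 0], [0, 0, 0, 0], [0, 0, 0, 0], [0, 0, 0, 0], [0, 0, 0, 0], [0, 0, 0, 0]], claw=0)

```text
time: 61.85
tool_pos: [0.5878, 0.3596, 0.0102]
tool_rot: [-0.025, 0.993, 0.105, -0.053]
contact_force: [0.1, -0.2, -0.4]
gripper_width: 0.136
```

>>> step_arm(steps=[[0, 0, -12, 0], [0, 0, -20, 0], [0, 0, -20, 0], [0, 0, -20, 0], [0, 0, -20, 0], [0, 0, -20, 0], [0, 0, -20, 0], [0, 0, -20, 0]])

```text
time: 62.65
tool_pos: [0.6029, 0.3518, 0.1661]
tool_rot: [-0.024, 0.993, 0.105, -0.057]
contact_force: [1.3, -0.2, -1.9]
gripper_width: 0.136
```

>>> step_arm(steps=[[0, 0, -20, 0], [0, 0, -20, 0], [0, 0, -20, 0], [0, 0, 0, 0]])

```text
time: 63.05
tool_pos: [0.612, 0.3497, 0.2358]
tool_rot: [-0.025, 0.993, 0.105, -0.053]
contact_force: [1.4, 0.2, 0.4]
gripper_width: 0.135
```

```bash
python3 plan.py "[[640,-165,225,-90,22]]"
```

```text
pose [612.  349.7 235.8] yaw 12.07 tilt [-0.11   0.039 -0.993] F [1.4 0.2 0.4] w 0.135 t 63.05 q [0.383 0.286 1.348 0.077 1.596 1.742] pitch err 0.088
[[-3, 21, -1, 4.3], [-2, 21, 0, 4.3], [0, 22, -1, 4.2], [1, 21, 0, 4.3], [3, 21, -1, 4.2], [5, 21, 0, 4.3], [6, 21, -1, 4.2], [8, 20, 0, 4.3]]
[[9, 19, -1, 4.2], [11, 19, 0, 4.3], [12, 18, -1, 4.2], [13, 17, 0, 4.3], [14, 16, -1, 4.2], [16, 15, 0, 4.3], [17, 14, -1, 4.2], [17, 12, 0, 4.3]]
[[18, 11, -1, 4.2], [19, 10, 0, 4.3], [20, 8, -1, 4.2], [20, 7, 0, 4.3], [21, 5, -1, 4.2], [21, 4, 0, 4.3], [22, 2, -1, 4.2], [22, 0, 0, 4.3]]
```

>>> step_arm(steps=[[-3, 21, -1, 4.3], [-2, 21, -1, 4.3], [0, 22, -1, 4.2], [1, 21, -1, 4.3], [3, 21, -1, 4.2], [5, 21, -1, 4.3], [6, 21, -1, 4.2], [8, 20, -1, 4.3]])

```text
time: 63.85
tool_pos: [0.6164, 0.1743, 0.23]
tool_rot: [-0.006, 0.978, -0.2, -0.062]
contact_force: [0.4, -0.8, -1.5]
gripper_width: 0.135
```

>>> step_arm(steps=[[9, 19, -1, 4.2], [11, 19, -1, 4.3], [12, 18, -1, 4.2], [13, 17, -1, 4.3], [14, 16, -1, 4.2], [0, 0, 0, 0]])

```text
time: 64.45
tool_pos: [0.6156, 0.0603, 0.2238]
tool_rot: [0.008, 0.92, -0.385, -0.066]
contact_force: [-0.6, -0.1, -0.8]
gripper_width: 0.133
```

```bash
python3 plan.py "[[640,-165,222,-90,22]]"
```

```text
pose [615.6  60.3 223.8] yaw -45.44 tilt [-0.128  0.037 -0.991] F [-0.6 -0.1 -0.8] w 0.133 t 64.45 q [-0.037  0.124  1.553  0.032  1.593  2.325] pitch err 0.13
[[16, 13, -1, 4.1], [17, 12, -1, 4.0], [18, 10, -1, 4.1], [18, 9, -1, 4.0], [19, 8, -1, 4.1], [20, 6, -1, 4.0], [20, 5, -1, 4.1], [20, 4, -1, 4.0]]
[[20, 2, -1, 4.1], [21, 1, 0, 4.0], [21, -1, -1, 4.1]]
```

>>> step_arm(steps=[[16, 13, -2, 4.1], [17, 12, -2, 4.0], [18, 10, -2, 4.1], [18, 9, -2, 4.0], [19, 8, -2, 4.1], [20, 6, -2, 4.0], [20, 5, -2, 4.1], [20, 4, -2, 4.0]])

```text
time: 65.25
tool_pos: [0.631, -0.1009, 0.2242]
tool_rot: [0.027, 0.774, -0.629, -0.067]
contact_force: [-0.4, -0.5, -1.1]
gripper_width: 0.138
```

>>> step_arm(steps=[[20, 2, -1, 4.1], [19, 0, 0, 4.0], [12, -1, -1, 4.0], [0, 0, 0, 0]])

```text
time: 65.65
tool_pos: [0.637, -0.1521, 0.2198]
tool_rot: [-0.034, -0.701, 0.709, 0.066]
contact_force: [-0.2, -0.0, -1.7]
gripper_width: 0.139
```

```bash
python3 plan.py "[[640,-166,100,-90,20]]"
```

```text
pose [ 637.  -152.1  219.8] yaw -90.6 tilt [-0.141  0.045 -0.989] F [-0.2 -0.  -1.7] w 0.139 t 65.65 q [-0.346  0.225  1.448 -0.005  1.617  2.806] pitch err 0.148
[[3, -3, 17, -0.1], [3, -3, 17, -0.1], [3, -3, 17, -0.1], [3, -3, 17, -0.1], [2, -3, 16, -0.1], [3, -2, 17, -0.1], [2, -3, 16, -0.0]]
```

>>> step_arm(steps=[[3, -3, 17, 0], [3, -3, 17, 0], [3, -3, 17, 0], [3, -3, 17, 0], [2, -3, 16, 0], [3, -2, 17, 0], [2, -3, 14, 0], [0, 0, 0, 0]])

```text
time: 66.45
tool_pos: [0.6376, -0.1615, 0.0867]
tool_rot: [-0.035, -0.704, 0.705, 0.07]
contact_force: [-0.1, -0.1, -0.5]
gripper_width: 0.132
```

```bash
python3 plan.py "[[640,-166,62,-90,12]]"
```

```text
pose [ 637.6 -161.5   86.7] yaw -90.07 tilt [-0.148  0.05  -0.988] F [-0.1 -0.1 -0.5] w 0.132 t 66.45 q [-0.359  0.348  1.531 -0.006  1.42   2.785] pitch err 0.157
[[2, -2, 8, -0.0], [2, -2, 8, -0.0], [2, -2, 8, -0.1]]
```

>>> step_arm(steps=[[2, -2, 8, 0], [2, -2, 8, 0], [2, -2, 8, 0], [0, 0, 0, 0]])

```text
time: 66.85
tool_pos: [0.6415, -0.1673, 0.0613]
tool_rot: [-0.034, -0.705, 0.705, 0.069]
contact_force: [-1.0, 0.7, -1.6]
gripper_width: 0.133
```

```bash
python3 plan.py "[[640,-166,45,-90,6]]"
python3 - <<'E'
from h import *
f,P,d=save("side","g_side"); g=cv2.resize(f[150:270,265:405],None,fx=5,fy=5,interpolation=cv2.INTER_CUBIC); cv2.imwrite("pics/v5.png",g[:,:,::-1])
E
```

```text
pose [ 641.5 -167.3   61.3] yaw -90.07 tilt [-0.145  0.049 -0.988] F [-1.   0.7 -1.6] w 0.133 t 66.85 q [-0.365  0.385  1.53  -0.007  1.381  2.78 ] pitch err 0.154
[[0, 0, 5, -0.0], [0, 0, 6, -0.0], [-1, -1, 5, -0.1]]
```

View pics/v5.png

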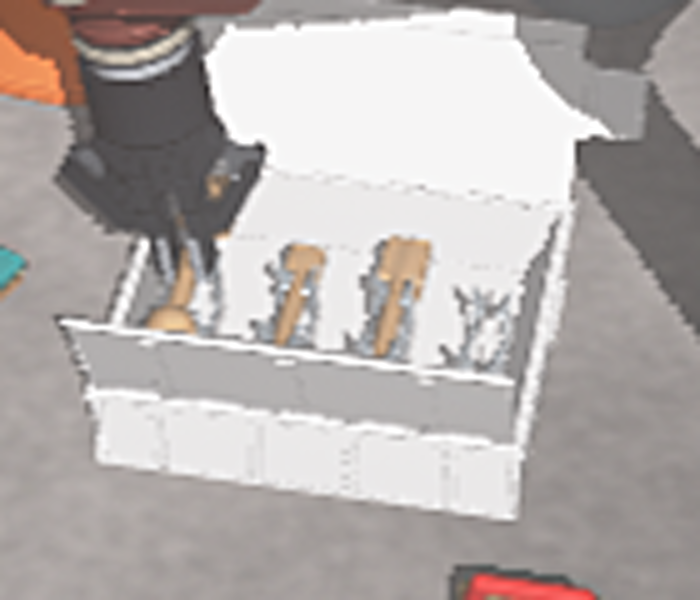

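The held brush is over pair 4, with its neck at about (185,280) and its knob at (170,320). The others are seated. Pressing.

>>> step_arm(steps=[[0, 0, 6, 0], [0, 0, 6, 0], [0, -1, 6, 0], [0, 0, 0, 0]])

```text
time: 67.3
tool_pos: [0.6408, -0.1669, 0.0449]
tool_rot: [-0.034, -0.705, 0.705, 0.067]
contact_force: [-2.8, -0.1, -0.9]
gripper_width: 0.136
```

>>> step_arm(steps=[[0, -1, 5, 0], [0, -1, 6, 0]])

```text
time: 67.5
tool_pos: [0.6416, -0.1671, 0.037]
tool_rot: [-0.035, -0.705, 0.705, 0.067]
contact_force: [-6.2, 0.4, 5.8]
gripper_width: 0.14
```

```bash
python3 plan.py
```

```text
pose [ 641.6 -167.1   37. ] yaw -90.06 tilt [-0.144  0.046 -0.989] F [-6.2  0.4  5.8] w 0.14 t 67.5 q [-0.363  0.412  1.54  -0.009  1.341  2.782] pitch err 0.151
```

>>> step_arm(steps=[[0, 0, 6, 0], [0, 0, 4, 0]])

```text
time: 67.7
tool_pos: [0.6404, -0.1673, 0.0299]
tool_rot: [-0.035, -0.704, 0.706, 0.067]
contact_force: [-6.7, 0.6, 21.4]
gripper_width: 0.134
```

>>> step_arm(steps=[[0, 0, 0, 0], [0, 0, 0, 0]])

```text
time: 67.9
tool_pos: [0.6403, -0.1672, 0.0306]
tool_rot: [-0.035, -0.704, 0.706, 0.068]
contact_force: [-1.8, -0.7, -0.1]
gripper_width: 0.134
```

>>> step_arm(steps=[[0, 0, 5, 0], [0, 0, 3, 0]])

```text
time: 68.1
tool_pos: [0.6405, -0.1673, 0.0299]
tool_rot: [-0.035, -0.704, 0.706, 0.068]
contact_force: [-8.4, 1.3, 13.3]
gripper_width: 0.134
```

>>> step_arm(steps=[[0, 0, 0, 0], [0, 0, 0, 0]])

```text
time: 68.3
tool_pos: [0.6403, -0.1672, 0.0306]
tool_rot: [-0.035, -0.704, 0.706, 0.068]
contact_force: [-2.1, -0.1, 2.5]
gripper_width: 0.134
```

>>> step_arm(steps=[[0, 0, 0, 0], [0, 0, 0, 0], [0, 0, 0, 0]], claw=30)

```text
time: 68.6
tool_pos: [0.6403, -0.1673, 0.0301]
tool_rot: [-0.035, -0.704, 0.706, 0.068]
contact_force: [-4.1, 1.0, 4.3]
gripper_width: 0.3
```

>>> step_arm(steps=[[0, -2, -12, 0], [0, -3, -20, 0], [0, -3, -20, 0], [0, -3, -20, 0], [0, -3, -20, 0], [0, -3, -20, 0], [0, -3, -20, 0], [0, -3, -20, 0]])

```text
time: 69.4
tool_pos: [0.6876, -0.1733, 0.1784]
tool_rot: [-0.035, -0.705, 0.705, 0.069]
contact_force: [-0.4, 0.4, -0.2]
gripper_width: 0.303
```

>>> step_arm(steps=[[0, -3, -20, 0], [0, -3, -15, 0], [0, 0, 0, 0]])

```text
time: 69.7
tool_pos: [0.704, -0.1757, 0.2202]
tool_rot: [0.031, 0.705, -0.705, -0.062]
contact_force: [0.5, 0.0, -0.0]
gripper_width: 0.298
```

```bash
python3 -c "
from h import *
brushes(tag='i')
for n in ('side','top'):
    f=cv2.imread(f'pics/i_{n}.png'); P=np.load(f'pics/i_{n}.npy')
    hsv=cv2.cvtColor(f,cv2.COLOR_BGR2HSV); m=(hsv[...,0]>8)&(hsv[...,0]<22)&(hsv[...,1]>70)&(P[...,2]>.02)
    for cx in(.514,.577,.639):
        k=m&(abs(P[...,0]-cx)<.02)
        o=[]
        for cy in np.arange(-.24,-.09,.014):
            q=P[k&(abs(P[...,1]-cy)<.007)]
            o.append((int(cy*1000),len(q),int(1000*q[:,0].mean()),int(1000*q[:,2].max())) if len(q) else None)
        print(n,cx,o)
f=cv2.imread('pics/i_top.png'); cv2.imwrite('pics/v6.png',cv2.resize(f[170:320,285:445],None,fx=4,fy=4,interpolation=cv2.INTER_CUBIC))
"; python3 plan.py
```

```text
top [374 207   9  12] o [ 631.8 -231.6] head -15.1 ball True L 37 npx 93 ztop 0.048
top [369 230   9   8] o [ 574.8 -209.6] head -67.8 ball True L 29 npx 66 ztop 0.046
top [362 251  23  10] o [ 515.4 -220.1] head 92.0 ball True L 62 npx 166 ztop 0.047
top [277 286  15  32] o [388.3  40.4] head -11.5 ball True L 90 npx 274 ztop 0.041
side [249 140  34  31] o [ 830.7 -408.3] head -20.0 ball True L 144 npx 451 ztop 0.074
side [301 194  13  22] o [ 637.7 -182.7] head -91.1 ball True L 110 npx 118 ztop 0.047
side [320 199  10  20] o [ 577.4 -177.4] head -88.8 ball True L 96 npx 71 ztop 0.047
side [340 198  11  23] o [ 514.3 -188. ] head -90.2 ball True L 108 npx 114 ztop 0.046
side [355 269  32  15] o [388.5  46.5] head 0.5 ball True L 88 npx 316 ztop 0.03
side 0.514 [(-240, 23, 515, 45), (-225, 28, 514, 47), (-211, 22, 512, 47), (-197, 8, 515, 47), (-183, 5, 514, 42), (-169, 11, 513, 49), (-155, 10, 515, 46), (-141, 6, 514, 45), None, None, None]
side 0.577 [None, (-225, 10, 579, 44), (-211, 19, 577, 47), (-197, 4, 579, 42), (-183, 8, 576, 48), (-169, 12, 576, 50), (-155, 11, 577, 46), (
[... 166 characters left out ...]
 640, 316), (-155, 12, 638, 45), (-141, 3, 640, 44), (-127, 1, 638, 49), None, (-99, 1, 619, 478)]
top 0.514 [(-240, 48, 515, 48), (-225, 50, 515, 48), (-211, 45, 515, 48), (-197, 16, 513, 48), (-183, 7, 514, 44), None, (-155, 13, 507, 556), (-141, 1, 499, 560), None, None, None]
top 0.577 [None, (-225, 23, 577, 47), (-211, 39, 577, 47), (-197, 4, 574, 46), (-183, 1, 586, 522), (-169, 6, 576, 535), None, None, None, None, None]
top 0.639 [(-240, 46, 636, 50), (-225, 47, 635, 50), None, None, None, None, None, None, None, None, None]
pose [ 702.3 -175.3  217.3] yaw -90.0 tilt [-0.136  0.046 -0.99 ] F [ 0.1  0.5 -0.3] w 0.303 t 69.8 q [-0.346  0.382  1.261 -0.003  1.642  2.796] pitch err 0.144
```

View pics/v6.png

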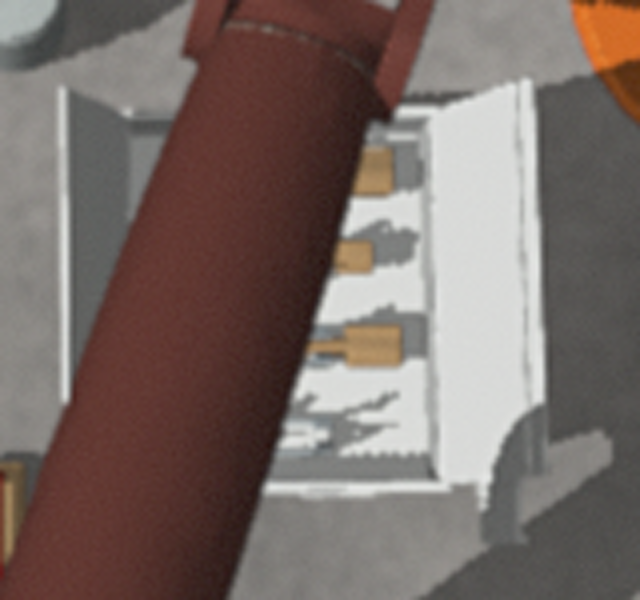

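The three heads are in line at equal height. The arm hides the rest, so I'll recheck once it moves. Next is the plain leaf.

```bash
python3 plan.py "[[560,35,222,0,22]]"
```

```text
pose [ 702.3 -175.3  217.3] yaw -90.0 tilt [-0.136  0.046 -0.99 ] F [ 0.1  0.5 -0.3] w 0.303 t 69.8 q [-0.346  0.382  1.261 -0.003  1.642  2.796] pitch err 0.144
[[-17, 12, 2, -7.5], [-19, 9, 2, -7.5], [-20, 7, 2, -7.5], [-21, 4, 2, -7.5], [-21, 1, 2, -7.5], [-21, -1, 2, -7.5], [-21, -4, 2, -7.5], [-20, -7, 2, -7.5]]
[[-19, -9, 2, -7.5], [-17, -12, 2, -7.5], [-16, -14, 2, -7.5], [-14, -15, 2, -7.5]]
```

>>> step_arm(steps=[[-17, 12, 0, -7.5], [-19, 9, 0, -7.5], [-20, 7, 0, -7.5], [-21, 4, 0, -7.5], [-21, 1, 0, -7.5], [-21, -1, 0, -7.5], [-21, -4, 0, -7.5], [-20, -7, 0, -7.5]], claw=0)

```text
time: 70.6
tool_pos: [0.5985, -0.0326, 0.2224]
tool_rot: [-0.007, 0.968, -0.239, -0.081]
contact_force: [-0.3, 0.8, 0.2]
gripper_width: 0.001
```

>>> step_arm(steps=[[-19, -9, 1, -7.5], [-17, -12, 1, -7.5], [-16, -14, 1, -7.5], [-14, -15, 1, -7.5], [0, 0, 0, 0]])

```text
time: 71.1
tool_pos: [0.5413, 0.0392, 0.2218]
tool_rot: [-0.029, 0.996, 0.032, -0.081]
contact_force: [0.8, -0.3, -0.6]
gripper_width: 0.002
```

```bash
python3 plan.py "[[560,35,125,0,20],[560,-45,125,0,12]]"; python3 -c "
from h import *
brushes(('top',),tag='j')
f=cv2.imread('pics/j_top.png'); P=np.load('pics/j_top.npy')
hsv=cv2.cvtColor(f,cv2.COLOR_BGR2HSV); m=(hsv[...,0]>8)&(hsv[...,0]<22)&(hsv[...,1]>70)&(P[...,2]>.02)&(P[...,2]<.1)
for cx in(.514,.577,.638):
    k=m&(abs(P[...,0]-cx)<.022); o=[]
    for cy in np.arange(-.24,-.09,.014):
        q=P[k&(abs(P[...,1]-cy)<.007)]
        o.append((int(cy*1000),len(q),int(1000*np.median(q[:,0])),int(1000*np.median(q[:,2]))) if len(q) else None)
    print(cx,o)
"
```

```text
pose [541.3  39.2 221.8] yaw 3.64 tilt [-0.164  0.054 -0.985] F [ 0.8 -0.3 -0.6] w 0.002 t 71.1 q [-0.085 -0.027  1.716  0.039  1.621  1.421] pitch err 0.169
[[7, 2, 18, 0.7], [7, 2, 19, 0.7], [7, 2, 18, 0.7], [6, 2, 19, 0.8], [7, 3, 18, 0.7], [0, 11, -1, 0.0], [0, 11, -1, 0.0], [0, 12, 0, 0.0]]
[[0, 11, -1, 0.0], [0, 12, 0, 0.0], [0, 11, -1, 0.0], [-1, 12, 0, 0.0]]
top [332 207  51  12] o [ 637.2 -166.6] head -90.4 ball True L 141 npx 318 ztop 0.05
top [327 230  51  10] o [ 576.6 -151.5] head -89.3 ball True L 141 npx 294 ztop 0.047
top [333 251  52  11] o [ 514.3 -168.4] head -88.9 ball True L 143 npx 308 ztop 0.051
0.514 [(-240, 48, 515, 39), (-225, 51, 516, 41), (-211, 42, 514, 39), (-197, 17, 514, 39), (-183, 17, 514, 42), (-169, 20, 513, 42), (-155, 19, 512, 39), (-141, 16, 514, 42), (-127, 23, 512, 45), (-113, 47, 512, 47), (-99, 8, 514, 44)]
0.577 [None, (-225, 24, 578, 40), (-211, 37, 578, 40), (-197, 21, 576, 39), (-183, 13, 576, 41), (-169, 21, 576, 40), (-155, 20, 574, 41), (-141, 16, 576, 41), (-127, 16, 576, 40), (-113, 50, 577, 39), (-99, 49, 576, 41)]
0.638 [(-240, 43, 635, 40), (-225, 59, 635, 40), (-211, 47, 635, 40), (-197, 16, 638, 39), (-183, 17, 638, 41), (-169, 20, 637, 41), (-155, 20, 637, 40), (-141, 15, 637, 40), (-127, 22, 637, 44), (-113, 46, 635, 47), (-99, 13, 636, 42)]
```

All three necks lie level on their saddles (z≈40–41 mm everywhere; x = 514, 576.5, 637). I'll push the plain leaf over.

>>> step_arm(steps=[[7, 2, 18, 0.5], [7, 2, 18, 0.5], [7, 2, 18, 0.5], [6, 2, 18, 0.5], [5, 2, 12, 0], [0, 0, 0, 0]])

```text
time: 71.75
tool_pos: [0.5615, 0.03, 0.1259]
tool_rot: [-0.026, 0.996, 0.004, -0.083]
contact_force: [-1.2, 0.3, -0.2]
gripper_width: 0.002
```

>>> step_arm(steps=[[0, 11, -1, 0], [0, 11, -1, 0], [0, 12, 0, 0], [0, 11, -1, 0], [0, 12, -1, 0], [0, 11, -1, 0], [0, 12, -1, 0], [0, 0, 0, 0]])

```text
time: 72.55
tool_pos: [0.5654, -0.0582, 0.1365]
tool_rot: [-0.027, 0.997, 0.003, -0.079]
contact_force: [0.7, -0.6, -0.4]
gripper_width: -0.005
```

```bash
python3 plan.py "[[555,-95,125,0,12]]"
```

```text
pose [565.4 -58.2 136.5] yaw 0.29 tilt [-0.157  0.053 -0.986] F [ 0.7 -0.6 -0.4] w -0.005 t 72.55 q [-0.241  0.105  1.727  0.014  1.476  1.323] pitch err 0.166
[[-2, 9, 3, 0.1], [-2, 9, 3, 0.1], [-2, 10, 3, 0.0], [-3, 9, 2, 0.1]]
```

```bash
python3 plan.py "[[562,-78,134,0,12],[562,-98,120,0,12],[562,-115,101,0,13],[562,-128,82,0,13],[562,-135,69,0,8]]"
```

```text
pose [565.4 -58.2 136.5] yaw 0.29 tilt [-0.157  0.053 -0.986] F [ 0.7 -0.6 -0.4] w -0.005 t 72.55 q [-0.241  0.105  1.727  0.014  1.476  1.323] pitch err 0.166
[[-2, 10, 1, 0.1], [-1, 10, 1, 0.2], [1, 7, 4, -0.0], [0, 7, 4, -0.0], [1, 7, 5, -0.0], [1, 9, 9, -0.0], [2, 9, 9, -0.0], [1, 7, 9, -0.0]]
[[2, 7, 9, -0.0], [1, 4, 6, -0.0], [1, 3, 6, -0.0]]
```

>>> step_arm(steps=[[-2, 10, 1, 0], [-1, 10, 1, 0], [1, 8, 4, 0], [0, 8, 4, 0], [1, 8, 5, 0], [1, 9, 9, 0], [2, 9, 9, 0], [1, 7, 9, 0]])

```text
time: 73.35
tool_pos: [0.5619, -0.1299, 0.0872]
tool_rot: [-0.027, 0.997, 0.003, -0.078]
contact_force: [0.2, -0.5, 0.6]
gripper_width: 0.0
```

```bash
python3 plan.py "[[562,-135,69,0,8]]"
```

```text
pose [ 561.9 -129.9   87.2] yaw 0.36 tilt [-0.156  0.053 -0.986] F [ 0.2 -0.5  0.6] w 0.0 t 73.35 q [-0.354  0.179  1.734 -0.004  1.395  1.211] pitch err 0.166
[[1, 2, 6, 0.1], [1, 2, 6, 0.1], [1, 2, 6, 0.2]]
```

>>> step_arm(steps=[[1, 1, 6, 0], [1, 1, 6, 0], [1, 1, 5, 0], [0, 0, 3, 0], [0, 0, 0, 0]])

```text
time: 73.85
tool_pos: [0.562, -0.1328, 0.07]
tool_rot: [-0.027, 0.996, 0.003, -0.08]
contact_force: [0.1, -0.9, -0.2]
gripper_width: -0.002
```

```bash
cat > leaf.py <<'E'
from h import *
import sys
P={}
for n in ("top","side"):
    f,d=grab_frame(n); X=cloud(n,d).reshape(-1,3); o=[]
    for y in np.arange(-.27,-.055,.015):
        q=X[(abs(X[:,1]-y)<.005)&(X[:,0]>.42)&(X[:,0]<.50)&(X[:,2]>.0)&(X[:,2]<.25)]
        o.append((int(round(y*1000)),len(q),int(1000*np.median(q[:,2]))) if len(q)>4 else None)
    print(n,o)
    cv2.imwrite(f"pics/{sys.argv[1]}_{n}.png",f[:,:,::-1])
E
python3 leaf.py k; python3 plan.py
```

```text
top [(-270, 198, 62), (-255, 74, 4), (-240, 81, 4), (-225, 70, 3), (-210, 71, 3), (-195, 73, 8), (-180, 68, 12), (-165, 39, 19), (-150, 15, 67), None, None, None, None, None, None]
side [(-270, 383, 47), (-255, 37, 4), (-240, 36, 4), (-225, 19, 7), None, (-195, 8, 46), (-180, 5, 58), (-165, 15, 65), (-150, 61, 67), (-135, 57, 67), (-120, 62, 67), (-105, 56, 68), (-90, 63, 67), (-75, 69, 68), (-60, 297, 36)]
pose [ 562.1 -132.8   69.3] yaw 0.34 tilt [-0.159  0.054 -0.986] F [ 1.6 -0.3  3.5] w -0.001 t 73.95 q [-0.358  0.204  1.738 -0.005  1.368  1.208] pitch err 0.169
```

```bash
python3 plan.py "[[562,-135,225,0,20],[500,-385,225,0,22]]"
```

```text
pose [ 562.1 -132.8   69.3] yaw 0.34 tilt [-0.159  0.054 -0.986] F [ 1.6 -0.3  3.5] w -0.001 t 73.95 q [-0.358  0.204  1.738 -0.005  1.368  1.208] pitch err 0.169
[[-3, -1, -19, 0.0], [-3, -1, -19, 0.0], [-3, -1, -19, 0.1], [-3, -1, -19, 0.0], [-3, -1, -19, 0.1], [-3, 0, -20, 0.0], [-3, -1, -19, 0.1], [-4, 0, -20, 0.0]]
[[-5, 21, 0, 0.0], [-5, 21, 0, 0.0], [-5, 21, 0, 0.0], [-5, 21, 0, 0.0], [-5, 21, 0, 0.0], [-5, 21, 0, 0.0], [-5, 21, -1, 0.0], [-5, 20, 0, 0.0]]
[[-6, 21, -1, 0.0], [-5, 20, 0, 0.0], [-6, 21, -1, 0.0], [-5, 20, 0, 0.0]]
```

>>> step_arm(steps=[[-3, -1, -19, 0], [-3, -1, -19, 0], [-3, -1, -19, 0], [-3, -1, -19, 0], [-3, -1, -19, 0], [-3, 0, -20, 0], [-3, -1, -19, 0], [-4, 0, -20, 0]])

```text
time: 74.75
tool_pos: [0.5583, -0.1326, 0.2202]
tool_rot: [-0.03, 0.996, 0.004, -0.087]
contact_force: [0.1, -0.6, 0.6]
gripper_width: 0.002
```

>>> step_arm(steps=[[-5, 21, -2, 0], [-5, 21, -2, 0], [-5, 21, -2, 0], [-5, 21, -2, 0], [-5, 21, -2, 0], [-5, 21, -2, 0], [-5, 21, -2, 0], [-5, 20, -2, 0]])

```text
time: 75.55
tool_pos: [0.5232, -0.3033, 0.2316]
tool_rot: [-0.03, 0.996, 0.008, -0.085]
contact_force: [-0.4, 0.1, 0.2]
gripper_width: 0.001
```

>>> step_arm(steps=[[-6, 21, -1, 0], [-5, 20, -1, 0], [-6, 21, -1, 0], [-5, 12, 0, 0], [0, 0, 0, 0]])

```text
time: 76.05
tool_pos: [0.5009, -0.3826, 0.2301]
tool_rot: [-0.031, 0.996, 0.008, -0.086]
contact_force: [-0.5, 1.6, 0.3]
gripper_width: -0.004
```

```bash
python3 plan.py "[[500,-390,125,0,20],[500,-300,128,0,12]]"; python3 leaf.py m
```

```text
pose [ 500.9 -382.6  230.1] yaw 0.88 tilt [-0.172  0.06  -0.983] F [-0.5  1.6  0.3] w -0.004 t 76.05 q [-0.738  0.181  1.484 -0.072  1.646  0.818] pitch err 0.169
[[3, 2, 17, 0.1], [3, 2, 17, 0.2], [3, 2, 17, 0.1], [3, 3, 17, 0.2], [3, 2, 18, 0.1], [2, 3, 17, 0.2], [0, -11, 0, -0.0], [0, -11, 0, -0.0]]
[[0, -11, 0, -0.0], [0, -11, 1, -0.0], [0, -12, 0, -0.0], [0, -11, 1, -0.0], [0, -12, 0, -0.0], [0, -11, 1, -0.0]]
top [(-270, 173, 55), (-255, 69, 4), (-240, 71, 4), (-225, 74, 4), (-210, 70, 3), (-195, 79, 6), (-180, 86, 7), (-165, 60, 23), (-150, 105, 67), (-135, 117, 66), (-120, 105, 67), (-105, 119, 66), (-90, 99, 67), (-75, 118, 66), (-60, 99, 67)]
side [(-270, 368, 48), (-255, 43, 5), (-240, 34, 5), (-225, 17, 6), None, (-195, 12, 46), None, (-165, 16, 65), (-150, 64, 67), (-135, 64, 67), (-120, 56, 67), (-105, 55, 67), (-90, 67, 67), (-75, 60, 67), (-60, 300, 39)]
```

>>> step_arm(steps=[[3, 2, 17, 0], [3, 2, 17, 0], [3, 2, 17, 0], [3, 3, 17, 0], [3, 2, 17, 0], [2, 3, 12, 0], [0, 0, 0, 0]])

```text
time: 76.85
tool_pos: [0.5015, -0.3845, 0.1187]
tool_rot: [-0.033, 0.995, 0.011, -0.088]
contact_force: [-1.0, 0.4, 0.0]
gripper_width: -0.001
```

>>> step_arm(steps=[[0, -11, 0, 0], [0, -11, -1, 0], [0, -11, 0, 0], [0, -11, -1, 0], [0, -12, 0, 0], [0, -11, -1, 0], [0, -12, 0, 0], [0, -11, -1, 0]])

```text
time: 77.65
tool_pos: [0.5031, -0.2901, 0.1348]
tool_rot: [-0.03, 0.996, 0.01, -0.084]
contact_force: [0.7, -0.1, -0.4]
gripper_width: -0.001
```

```bash
python3 plan.py "[[500,-270,138,0,12],[500,-252,134,0,12],[500,-232,122,0,12],[500,-215,103,0,13],[500,-202,84,0,13],[500,-195,71,0,8]]"
```

```text
pose [ 503.1 -290.1  134.8] yaw 1.19 tilt [-0.169  0.058 -0.984] F [ 0.7 -0.1 -0.4] w -0.001 t 77.65 q [-0.626  0.143  1.689 -0.052  1.481  0.933] pitch err 0.172
[[-2, -10, -1, 0.6], [-1, -10, 0, 0.6], [0, -9, 2, -0.0], [1, -9, 3, -0.0], [1, -10, 6, -0.0], [1, -9, 6, -0.0], [1, -5, 7, -0.0], [1, -6, 7, -0.0]]
[[1, -5, 6, -0.0], [2, -6, 10, -0.0], [1, -6, 10, -0.0], [1, -3, 6, -0.0], [1, -3, 7, -0.0]]
```

>>> step_arm(steps=[[-2, -10, 0, 0], [-1, -10, 0, 0], [0, -9, 2, 0], [1, -9, 3, 0], [1, -10, 6, 0], [1, -9, 6, 0], [1, -6, 7, 0], [1, -6, 7, 0]])

```text
time: 78.45
tool_pos: [0.4979, -0.2119, 0.1055]
tool_rot: [-0.03, 0.996, 0.011, -0.085]
contact_force: [0.6, -0.1, 0.7]
gripper_width: -0.001
```

```bash
python3 plan.py "[[500,-202,86,0,12],[500,-195,71,0,8]]"
```

```text
pose [ 497.9 -211.9  105.5] yaw 1.24 tilt [-0.169  0.058 -0.984] F [ 0.6 -0.1  0.7] w -0.001 t 78.45 q [-0.522  0.088  1.802 -0.034  1.428  1.035] pitch err 0.177
[[3, -4, 10, 0.6], [3, -5, 9, 0.6], [1, -2, 5, 0.0], [1, -2, 5, 0.0], [0, -2, 6, 0.0]]
```

>>> step_arm(steps=[[2, -4, 10, 0], [2, -4, 9, 0], [1, -2, 5, 0], [1, -2, 5, 0], [0, -1, 5, 0], [0, 0, 3, 0], [0, 0, 0, 0]])

```text
time: 79.15
tool_pos: [0.4982, -0.1953, 0.0701]
tool_rot: [-0.03, 0.996, 0.011, -0.086]
contact_force: [-0.3, -1.0, -0.5]
gripper_width: -0.001
```

```bash
python3 leaf.py n; python3 plan.py
```

```text
top [(-270, 75, 66), (-255, 35, 66), (-240, 28, 68), (-225, 20, 234), (-210, 25, 236), (-195, 22, 241), (-180, 15, 233), None, None, None, (-120, 6, 65), (-105, 73, 67), (-90, 96, 65), (-75, 119, 66), (-60, 98, 67)]
side [(-270, 36, 66), (-255, 53, 67), (-240, 50, 68), (-225, 50, 68), (-210, 70, 70), (-195, 97, 72), (-180, 130, 96), (-165, 67, 70), (-150, 81, 69), (-135, 60, 67), (-120, 61, 68), (-105, 68, 67), (-90, 64, 66), (-75, 62, 67), (-60, 296, 38)]
pose [ 498.4 -195.5   69.4] yaw 1.25 tilt [-0.17   0.058 -0.984] F [ 1.8 -0.3  2.8] w -0.002 t 79.25 q [-0.497  0.12   1.834 -0.031  1.366  1.061] pitch err 0.178
```

>>> step_arm(steps=[[0, 0, 4, 0], [0, 0, 3, 0], [0, 0, 0, 0], [-3, -1, -19, 0], [-3, -1, -19, 0], [-3, -1, -19, 0], [-3, -1, -19, 0], [-3, -1, -19, 0]])

```text
time: 80.05
tool_pos: [0.4968, -0.1954, 0.1619]
tool_rot: [-0.033, 0.995, 0.01, -0.09]
contact_force: [0.7, 0.4, -0.7]
gripper_width: 0.003
```

>>> step_arm(steps=[[-18, 0, -15, 0], [-18, 0, -15, 0], [-18, 0, -10, 0], [-18, 0, -6, 0], [-12, 0, -3, 0], [0, 0, 0, 0], [0, 0, 0, 0]])

```text
time: 80.75
tool_pos: [0.421, -0.2016, 0.2252]
tool_rot: [-0.032, 0.995, 0.01, -0.089]
contact_force: [-0.5, -0.5, -0.1]
gripper_width: 0.003
```

>>> step_arm(steps=[[25, 0, 41, 0], [0, 0, 0, 0], [-10, 0, 0, 0], [-10, 0, 0, 0], [-5, 0, -10, 0], [0, 0, -10, 0], [0, 0, -10, 0], [0, 0, -8, 0]])

```text
time: 81.55
tool_pos: [0.4208, -0.2028, 0.2283]
tool_rot: [-0.031, 0.996, 0.009, -0.086]
contact_force: [-0.3, 0.3, -0.7]
gripper_width: -0.001
```

>>> step_arm(steps=[[0, 0, 0, 0], [48, 0, 0, 0], [0, 0, 0, 0], [-10, 0, 0, 0], [-10, 0, 0, 0], [-10, 0, 0, 0], [-10, 0, 0, 0], [-8, 0, 0, 0]])

```text
time: 82.35
tool_pos: [0.418, -0.2033, 0.2309]
tool_rot: [-0.03, 0.996, 0.009, -0.085]
contact_force: [0.2, -0.4, -0.4]
gripper_width: 0.001
```

>>> step_arm(steps=[[0, 0, 0, 0], [0, 0, 0, 0]])

```text
time: 82.55
tool_pos: [0.4166, -0.2036, 0.2322]
tool_rot: [-0.029, 0.996, 0.008, -0.084]
contact_force: [0.0, -0.3, -0.4]
gripper_width: -0.0
```

```bash
python3 plan.py "[[386,-201,130,0,18]]"
python3 - <<'E'
from h import *
for n in("top","side"):
    f,d=grab_frame(n); P=cloud(n,d); X=P.reshape(-1,3)
    cv2.imwrite(f"pics/p_{n}.png",f[:,:,::-1])
    q=X[(X[:,0]>.36)&(X[:,0]<.412)&(abs(X[:,1]+.201)<.03)&(X[:,2]>.03)&(X[:,2]<.12)]
    print(n,len(q),[(int(x*1000),int(1000*np.median(q[abs(q[:,0]-x)<.003,2])),len(q[abs(q[:,0]-x)<.003])) for x in np.arange(.365,.412,.006) if (abs(q[:,0]-x)<.003).sum()>2])
    print([(int(y*1000),int(1e4*np.median(k[:,2]))) for y in np.arange(-.265,-.06,.015) for k in [X[(abs(X[:,1]-y)<.005)&(X[:,0]>.55)&(X[:,0]<.66)&(X[:,2]>.03)&(X[:,2]<.1)]] if len(k)>5])
E
```

```text
pose [ 416.6 -203.6  232.2] yaw 0.93 tilt [-0.168  0.056 -0.984] F [ 0.  -0.3 -0.4] w -0.0 t 82.55 q [-0.587 -0.218  1.874 -0.047  1.658  0.967] pitch err 0.172
[[-2, 1, 18, 0.2], [-2, 0, 18, 0.1], [-2, 1, 17, 0.2], [-2, 0, 18, 0.1], [-2, 1, 17, 0.2], [-3, 0, 18, 0.1]]
top 99 [(389, 67, 12), (395, 65, 17), (401, 68, 22), (407, 68, 29)]
[(-265, 657), (-250, 660), (-235, 667), (-219, 666), (-204, 660), (-189, 665), (-174, 678), (-159, 695), (-144, 670), (-129, 668), (-114, 671), (-99, 667), (-84, 672), (-69, 668)]
side 135 [(377, 67, 21), (383, 65, 21), (389, 65, 21), (395, 66, 19), (401, 65, 21), (407, 69, 21)]
[(-265, 671), (-250, 674), (-235, 673), (-219, 677), (-204, 680), (-189, 678), (-174, 697), (-159, 699), (-144, 675), (-129, 679), (-114, 676), (-99, 671), (-84, 670), (-69, 681)]
```

```bash
python3 plan.py "[[830,-405,345,0,26],[950,-465,370,0,18]]"
```

```text
pose [ 416.9 -203.6  232.1] yaw 0.96 tilt [-0.169  0.056 -0.984] F [-0.1 -0.5 -0.3] w 0.002 t 82.65 q [-0.587 -0.217  1.873 -0.047  1.658  0.968] pitch err 0.172
[[20, 10, -10, 0.1], [20, 10, -10, 0.0], [20, 11, -10, 0.1], [20, 10, -10, 0.0], [20, 10, -10, 0.1], [20, 10, -10, 0.0], [20, 11, -10, 0.1], [20, 10, -10, 0.0]]
[[20, 10, -10, 0.1], [21, 10, -10, 0.0], [20, 11, -10, 0.1], [21, 10, -10, 0.0], [20, 10, -10, 0.1], [21, 11, -10, 0.0], [20, 10, -10, 0.1], [21, 11, -11, 0.0]]
[[21, 10, -10, 0.1], [20, 11, -11, 0.0], [21, 10, -10, 0.1], [14, 7, -6, -0.0], [14, 7, -6, -0.0], [14, 7, -6, -0.0], [14, 7, -6, -0.0], [14, 7, -6, -0.0]]
[[14, 8, -6, -0.0], [15, 7, -6, -0.0], [14, 8, -6, -0.0]]
```

>>> step_arm(steps=[[20, 10, -10, 0], [20, 10, -10, 0], [20, 11, -10, 0], [20, 10, -10, 0], [20, 10, -10, 0], [20, 10, -10, 0], [20, 11, -10, 0], [20, 10, -10, 0]])

```text
time: 83.45
tool_pos: [0.5956, -0.2874, 0.2761]
tool_rot: [-0.031, 0.996, 0.01, -0.087]
contact_force: [0.2, -0.1, 0.4]
gripper_width: -0.004
```

>>> step_arm(steps=[[20, 10, -10, 0], [21, 10, -10, 0], [20, 11, -10, 0], [21, 10, -10, 0], [20, 10, -10, 0], [21, 11, -10, 0], [20, 10, -10, 0], [20, 11, -10, 0]])

```text
time: 84.25
tool_pos: [0.7812, -0.3726, 0.3156]
tool_rot: [-0.032, 0.995, 0.011, -0.089]
contact_force: [0.0, -0.3, 0.7]
gripper_width: 0.002
```

>>> step_arm(steps=[[16, 8, -8, 0], [14, 7, -6, 0], [12, 6, -6, 0], [14, 7, -8, 0], [14, 7, -8, 0], [14, 7, -8, 0], [14, 7, -8, 0], [14, 7, -8, 0]])

```text
time: 85.05
tool_pos: [0.8471, -0.4004, 0.3115]
tool_rot: [-0.026, 0.997, 0.013, -0.074]
contact_force: [-0.1, 0.4, -0.5]
gripper_width: -0.003
```

>>> step_arm(steps=[[16, 8, -8, 0], [16, 8, -8, 0], [16, 8, -8, 0], [16, 8, -8, 0], [16, 8, -8, 0], [16, 8, -8, 0], [0, 0, 0, 0]])

```text
time: 85.75
tool_pos: [0.8648, -0.408, 0.3208]
tool_rot: [-0.006, 0.999, 0.013, -0.036]
contact_force: [-0.1, -0.9, -0.3]
gripper_width: 0.004
```

```bash
python3 plan.py "[[400,-195,190,0,22]]"
```

```text
pose [ 864.8 -408.   320.8] yaw 1.52 tilt [-0.072  0.012 -0.997] F [-0.1 -0.9 -0.3] w 0.004 t 85.75 q [-0.511  1.09   0.056 -0.029  2.065  1.02 ] pitch err 0.069
[[-19, -9, 7, 0.1], [-19, -9, 7, 0.1], [-19, -9, 7, 0.1], [-19, -9, 7, 0.1], [-19, -9, 7, 0.1], [-19, -9, 7, 0.1], [-19, -9, 7, 0.1], [-19, -9, 7, 0.0]]
[[-19, -9, 7, 0.1], [-19, -9, 7, 0.0], [-19, -9, 7, 0.1], [-19, -9, 7, 0.0], [-19, -9, 7, 0.1], [-19, -9, 7, 0.0], [-19, -9, 7, 0.1], [-18, -9, 7, 0.0]]
[[-19, -9, 7, 0.1], [-18, -9, 7, 0.0], [-19, -9, 7, 0.1], [-18, -9, 7, 0.0], [-19, -9, 7, 0.1], [-19, -9, 7, 0.0], [-18, -9, 6, 0.1], [-19, -10, 7, 0.0]]
```

>>> step_arm(steps=[[16, 8, -7, 0], [16, 8, -7, 0], [16, 8, -7, 0], [16, 8, -7, 0], [16, 8, -7, 0], [16, 8, -7, 0], [16, 8, -7, 0], [0, 0, 0, 0]])

```text
time: 86.55
tool_pos: [0.8849, -0.4165, 0.3244]
tool_rot: [0.012, 1.0, 0.014, 0.001]
contact_force: [0.1, -0.2, 0.7]
gripper_width: -0.002
```

>>> step_arm(steps=[[-12, -6, 4, 0], [-19, -9, 6, 0], [-19, -9, 6, 0], [-19, -9, 6, 0], [-19, -9, 6, 0], [-19, -9, 6, 0], [-19, -9, 6, 0], [-19, -9, 6, 0]])

```text
time: 87.35
tool_pos: [0.7342, -0.3512, 0.2669]
tool_rot: [0.012, 1.0, 0.014, 0.001]
contact_force: [0.6, -0.6, 0.9]
gripper_width: -0.002
```

>>> step_arm(steps=[[-19, -9, 6, 0], [-19, -9, 6, 0], [-19, -9, 6, 0], [-19, -9, 6, 0], [-19, -9, 6, 0], [-19, -9, 6, 0], [-19, -9, 6, 0], [-18, -9, 6, 0]])

```text
time: 88.15
tool_pos: [0.5744, -0.2813, 0.2175]
tool_rot: [0.013, 1.0, 0.014, 0.003]
contact_force: [-0.1, -0.2, -0.1]
gripper_width: -0.0
```

>>> step_arm(steps=[[-19, -9, 6, 0], [-18, -9, 6, 0], [-19, -9, 6, 0], [-18, -9, 6, 0], [-19, -9, 6, 0], [-10, -5, 4, 0], [0, 0, 0, 0]])

```text
time: 88.85
tool_pos: [0.4641, -0.232, 0.1815]
tool_rot: [0.014, 1.0, 0.014, 0.004]
contact_force: [-0.3, -0.8, 0.2]
gripper_width: 0.003
```

```bash
python3 plan.py "[[384,-201,110,0,20]]"
```

```text
pose [ 464.1 -232.   181.5] yaw 1.55 tilt [ 0.009 -0.028 -1.   ] F [-0.3 -0.8  0.2] w 0.003 t 88.85 q [-0.597 -0.183  1.922 -0.018  1.379  0.95 ] pitch err -0.023
[[-13, -6, 12, 0.3], [-13, -6, 12, 0.3], [-14, -6, 11, 0.2], [-13, -5, 12, 0.3], [-14, -6, 11, 0.2], [-13, -5, 12, 0.3]]
```

>>> step_arm(steps=[[-13, -6, 12, 0], [-13, -6, 12, 0], [-14, -6, 11, 0], [-13, -5, 12, 0], [-14, -6, 10, 0], [-10, -4, 8, 0], [0, 0, 0, 0]])

```text
time: 89.55
tool_pos: [0.3897, -0.2053, 0.118]
tool_rot: [0.017, 1.0, 0.014, 0.009]
contact_force: [0.6, -0.3, -0.3]
gripper_width: -0.001
```

```bash
python3 plan.py "[[386,-201,40,0,10]]"
```

```text
pose [ 389.7 -205.3  118. ] yaw 1.56 tilt [ 0.019 -0.035 -0.999] F [ 0.6 -0.3 -0.3] w -0.001 t 89.55 q [-0.644 -0.342  2.161 -0.017  1.286  0.904] pitch err -0.036
[[-1, -1, 10, 0.2], [-1, -1, 10, 0.2], [-1, -1, 10, 0.2], [0, -1, 10, 0.2], [-1, -1, 9, 0.2], [0, -1, 10, 0.2], [-1, -1, 9, 0.2], [0, 0, 10, 0.2]]
```

>>> step_arm(steps=[[-1, -1, 10, 0], [-1, -1, 10, 0], [-1, -1, 10, 0], [0, -1, 10, 0], [-1, -1, 9, 0], [0, -1, 10, 0], [-1, 0, 9, 0], [0, 0, 6, 0]])

```text
time: 90.35
tool_pos: [0.3899, -0.2044, 0.0412]
tool_rot: [0.02, 1.0, 0.014, 0.012]
contact_force: [-1.3, -0.1, 0.4]
gripper_width: 0.0
```

>>> step_arm(steps=[[0, 0, 0, 0], [4, 0, 0, 0], [4, 0, 0, 0], [3, 0, 0, 0]])

```text
time: 90.75
tool_pos: [0.3986, -0.2031, 0.0391]
tool_rot: [0.018, 1.0, 0.014, 0.008]
contact_force: [-12.7, -1.4, 5.0]
gripper_width: 0.001
```

```bash
python3 plan.py
python3 - <<'E'
from h import *
f,P,d=save("top","q_top"); f2,P2,d2=save("side","q_side")
a=cv2.resize(f[230:320,330:450],(480,360),interpolation=cv2.INTER_CUBIC); b=cv2.resize(f2[140:260,270:430],(480,360),interpolation=cv2.INTER_CUBIC)
cv2.imwrite("pics/v7.png",cv2.hconcat([a,b])[:,80:880,::-1])
E
```

```text
pose [ 398.6 -203.1   39.1] yaw 1.59 tilt [ 0.017 -0.036 -0.999] F [-12.7  -1.4   5. ] w 0.001 t 90.75 q [-0.626 -0.2    2.193 -0.022  1.113  0.927] pitch err -0.035
```

View pics/v7.png

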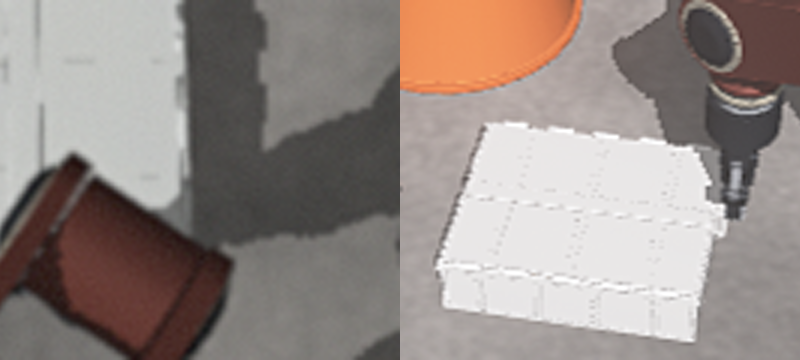

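Both leaves are shut, and the finger is pressing the latch to the front wall at 13 N. I'll back off and verify.

>>> step_arm(steps=[[0, 0, 0, 0], [-10, 0, 0, 0], [-15, 0, -3, 0], [-10, 0, -15, 0], [0, 0, -20, 0], [0, 0, -20, 0], [0, 0, -20, 0], [0, 0, -20, 0]])

```text
time: 91.65
tool_pos: [0.359, -0.1995, 0.1386]
tool_rot: [0.017, 1.0, 0.014, 0.009]
contact_force: [0.7, -0.7, -0.3]
gripper_width: -0.0
```

>>> step_arm(steps=[[0, 20, -20, 0], [0, 20, -20, 0], [0, 20, -10, 0], [0, 20, 0, 0], [0, 20, 0, 0], [0, 20, 0, 0], [0, 20, 0, 0], [0, 0, 0, 0]])

```text
time: 92.45
tool_pos: [0.3642, -0.3446, 0.2056]
tool_rot: [0.025, 0.999, 0.015, 0.019]
contact_force: [0.2, -0.3, 0.1]
gripper_width: 0.002
```

```bash
python3 plan.py
python3 - <<'E'
from h import *
for n in("top","side"):
    f,P,d=save(n,"r_"+n); X=P.reshape(-1,3)
    q=X[(X[:,0]>.36)&(X[:,0]<.42)&(abs(X[:,1]+.201)<.03)&(X[:,2]>.02)&(X[:,2]<.12)]
    print(n,[(int(x*1000),int(1000*np.median(q[abs(q[:,0]-x)<.003,2])),int((abs(q[:,0]-x)<.003).sum())) for x in np.arange(.365,.42,.006) if (abs(q[:,0]-x)<.003).sum()>1])
    for lo in(.425,.55): print([(int(y*1000),int(1e4*np.median(k[:,2]))) for y in np.arange(-.265,-.06,.015) for k in [X[(abs(X[:,1]-y)<.005)&(X[:,0]>lo)&(X[:,0]<lo+.11)&(X[:,2]>.03)&(X[:,2]<.1)]] if len(k)>5])
    if n=="top": cv2.imwrite("pics/v8.png",cv2.resize(f[130:380,80:560,::-1],(800,417),interpolation=cv2.INTER_CUBIC))
E
```

```text
pose [ 364.2 -344.6  205.6] yaw 1.77 tilt [ 0.038 -0.049 -0.998] F [ 0.2 -0.3  0.1] w 0.002 t 92.45 q [-0.906 -0.277  1.961 -0.     1.396  0.634] pitch err -0.062
top [(407, 64, 51), (413, 67, 44), (419, 66, 42)]
[(-265, 662), (-250, 669), (-235, 668), (-219, 666), (-204, 667), (-189, 662), (-174, 681), (-159, 694), (-144, 674), (-129, 670), (-114, 664), (-99, 663), (-84, 664), (-69, 668)]
[(-265, 666), (-250, 669), (-235, 662), (-219, 663), (-204, 663), (-189, 663), (-174, 677), (-159, 693), (-144, 662), (-129, 662), (-114, 667), (-99, 663), (-84, 673), (-69, 658)]
side [(401, 35, 3), (407, 52, 37), (413, 68, 31), (419, 66, 16)]
[(-265, 673), (-250, 674), (-235, 684), (-219, 681), (-204, 673), (-189, 677), (-174, 694), (-159, 706), (-144, 682), (-129, 672), (-114, 678), (-99, 678), (-84, 679), (-69, 677)]
[(-265, 672), (-250, 680), (-235, 678), (-219, 671), (-204, 670), (-189, 674), (-174, 689), (-159, 699), (-144, 670), (-129, 677), (-114, 682), (-99, 673), (-84, 674), (-69, 673)]
```

View pics/v8.png

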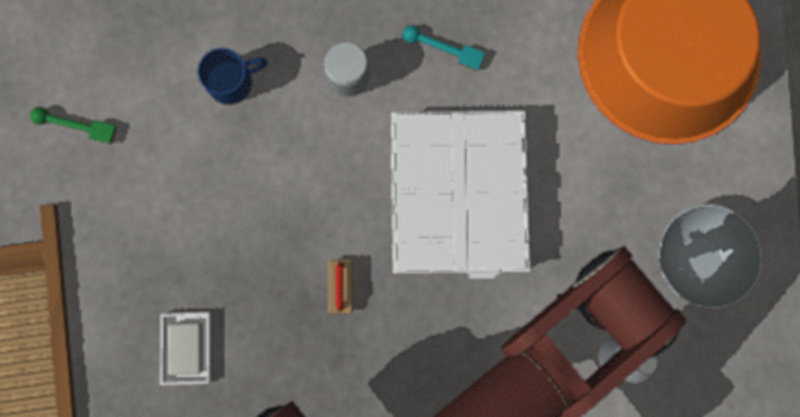

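The last view shows the lid flat at (460,190), the latch folded down at (483,273), the nail brush upright on the slab at (340,287) and the bystanders unmoved. The arm is clear, so I'm handing in.

```bash
python3 -c "
from plant import *
print(job_done(), state()['contact_force'])"
```

```text
the job is handed in; nothing more can be done
the job is handed in; nothing more can be done
```

The job is done and handed in at about 92 s of the 210 s allowed; no verdict was reported.

**What I did:** I set the nail brush down on the slab in front of the caddy. The three wooden brushes went into clip pairs 2, 3 and 4, and I left the green and turquoise look-alikes alone. Then I folded the plain leaf, the lipped leaf over it, and the latch. One brush had been knocked about 4 cm before I picked it up, so I measured it again first.

**Last checks:**
- **Brushes:** before the lid closed, all three necks lay level at about 40–41 mm, within about 1 mm sideways of my camera estimate of the clip centres (calibration good to about 2 mm). Each brush was within about 4 mm of centre along its length. I could not see them again once the lid was shut.
- **Lid:** both leaves read flat at 66–68 mm, with the lip at about 70 mm.
- **Latch:** it hangs against the front wall after being pressed there with 13 N. Its depth points lie within a few millimetres of the hinge plane, with three noisy ones further out.
- **Nail brush:** it stands upright on the slab, and the bystanders look unmoved in the last picture.

**Odd points:**
- **Tool tilt:** fast relative moves made the tool tilt as far as 0.5 rad. I straightened it by pushing outward against the arm's reach limit.
- **Joint 3 reading:** while I did that, joint 3 read 0.055–0.056 against its 0.06 rad lower limit. The run went on with no fault shown, but I cannot tell whether the judge counts it.
- **Press force:** the first brush was pressed in harder than intended, peaking at about 83 N upward on the tool.

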